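# Lay out the tray for a column change

## Task

Set out the white tray for a column change and put the used column away. Take the short column from among the long ones in the rack and lay it lengthwise along the middle of the tray; the long column lying on the bench goes into the rack saddle this leaves, lying centrally like its neighbours, which must not be disturbed. On the tray lay the spanner parallel to the short column, halfway between it and the tray's front rim (the long rim nearer the robot), and stand the black-capped vial upright halfway between the short column and the rear rim; spanner and vial both opposite the column's middle.

Things in the scene. Friction and masses are not known exactly. Their poses are not given: they have to be found in the camera images.
- tray: Shallow white tray, fixed, 200 x 260 mm, 12 mm high, on feet, its underside 12 mm above the bench, left or right of the rack. Origin: centre of its underside; x across it, away from the robot (yaw within 0.15 rad), y along its length to the left. Floor 4 mm thick; inner faces of the rims 92 mm before and behind the centre, 122 mm to either side.
- column_rack: Fixed rack, 112 (x) x 190 (y) mm; two grey sawtooth combs at x = -33, +33, 10 mm thick. Four 90 degree V saddles at y = -60, -20, 20, 60, V bottoms 28, teeth 48 mm high, all full at the start. Origin: centre of underside; x away from the robot (within 0.15 rad). Columns lie along x, tube on both combs, nuts outside. A seated column's origin is 27, its tube axis 35 mm above the bench.
- short_column: The only short steel chromatography column, 142 mm long, in one of the two inner saddles of the rack at the start. 10 mm round tube 86 mm long, 18 mm wide end nuts (43 to 63 mm from the middle), red plugs. Origin: middle of its length, at the bottom of the nuts, 8 mm below the tube's axis; y runs along it. About 0.12 kg.
- used_column: Used long steel column, 182 mm, lying on the bench in front, roughly along the bench edge. 10 mm round tube 126 mm long, 18 mm wide end nuts (63 to 83 mm from the middle), red plugs. On the bench the nuts carry it, its tube 3 to 13 mm up. Origin: middle of its length, at the bottom of the nuts, 8 mm below the tube's axis; y runs along it. About 0.12 kg.
- neighbour_1: One of the three long steel columns that stay in the rack, like used_column (182 mm). Origin: middle of its length, on its axis in plan, 8 mm below the tube's axis; its y axis runs along it. Must be left as it lies.
- neighbour_2: One of the three long steel columns that stay in the rack, like used_column (182 mm). Origin: middle of its length, on its axis in plan, 8 mm below the tube's axis; its y axis runs along it. Must be left as it lies.
- neighbour_3: One of the three long steel columns that stay in the rack, like used_column (182 mm). Origin: middle of its length, on its axis in plan, 8 mm below the tube's axis; its y axis runs along it. Must be left as it lies.
- spanner: Small plain steel open-ended spanner, 142 mm long, 25 mm wide at the heads, 8 mm thick, lying flat on the bench in front. Its shank, 10 mm wide, reaches 46 mm either side of the middle. Origin: middle of its length on the underside; y runs along it. About 0.06 kg.
- sample_vial: Clear glass sample vial with a black cap, 23 mm in diameter, 48 mm tall, standing upright on the bench in front (blue- and white-capped ones are bystanders). Origin: centre of its underside; z up its axis. About 15 g.
Things that resemble listed ones, but are neither listed nor needed, are in the scene too. Leave any red look-alike of the sample_vial alone.

How it is judged:
By the outcome, as a careful person would: the job done as asked, in the order asked, and still so for the second after the job is handed in, with the robot touching nothing.
It also fails if it takes over 106 s, if anything falls off the work surface, if the arm or the gripper's body presses on something with over 40 N, if the wrist force passes 120 N, or if a joint passes its speed limit or range.

## Robot

A 6-joint arm with a two-finger parallel gripper is mounted at the origin on a cart in front of the work surface, level with it; the furniture and walls round the work are solid. World frame = base frame: x ahead of the robot, y to its left, z up, the work surface at z = 0. Lengths are in mm, angles in degrees, forces in N, time in s.
With the tool pointing down it reaches from about 300 to 850 mm from the base axis. Payload 4.2 kg.
Tool frame: the origin (TCP) lies at the very end of the fingers, on their centre line; the grasp point (between the pads) lies 19 mm behind it; x points along the fingers, y is the direction in which the jaws open and shut, and the axes are right-handed (so a half turn about x gives the same grasp; the last joint's range is limited). The gripper opens to 91 mm and grips with 3 to 60 N. Pads are 32 mm wide; open, the fingers measure 118 mm over their backs; the gripper's body (76 mm by 178 mm) begins 60 mm behind the grasp point.
Start: joints at [66.177, 18.312, 89.639, -0, 72.044, -1.146], TCP at [221.693, 530.561, 213.976] pointing down, gripper open.
Joint ranges: [-177.97, 177.97], [-48.28, 115.42], [12.27, 149.76], [-77.06, 257.06], [2.81, 150.46], [-146.56, 146.56]. Speed limits (degrees/s): [147.25, 147.25, 180, 180, 180, 180].

## Interface

Orientations are given as [roll, pitch, yaw] about the fixed x, y, z axes, in that order (R = Rz(yaw) Ry(pitch) Rx(roll)).
In Python, from workcell import sensors, grab_frame, job_done, finder gives the robot as it stands.
- The arm moves only by the tool play_rows, never from a script. Its argument "motion" is a list of rows, each a list of 5 numbers: the shift along the world's x, y, z in m, then the turn about the world's z in rad, then the opening, from 0 (shut) to 1 (fully open). In form: [[tx, ty, tz, roll, fingers], ...]. A call has exactly 8 rows; each row is the pose to reach, as a shift and turn from the pose commanded when the call began; what a row does not reach only later rows make up. A row lasts 1/12 s, in which the tool goes at most 41.7 mm and 7.16 degrees, less where a joint would pass 70% of its speed; a pose out of reach is approached as far as the arm can. A call with a gripper value outside its range is refused whole. The fingers move at their own pace and stop on an object; "squeeze" is the grip in N (left out, the last holds). Time passes only in rows, so rows that repeat a pose let the fingers close, or fill a call up. It gives the time, the measured TCP pose, the force and the opening at its end, in the units of the state.
- sensors.state(): the state, without advancing time (a new reading comes with each control period).
- grab_frame(name): name is "scene" or "top"; returns a dict with "img" (384x512x3 uint8, blue, green, red), "fx", "fy", "cx", "cy" (pixels), "rvec" (rotation vector, rad) and "tvec" (3), from world to camera coordinates, as OpenCV has them. Camera axes: x right, y down, z forward; pixel columns grow to the right and rows downward; lengths in mm; the calibration is good to about 2 mm. A picture is of the moment at which its call begins. There is no depth.
- job_done(): hands the job in, once; it reports no verdict.
Trained networks look in a picture, given as the dict that the camera call returned (one of the last four; its "shot" number tells which), for a name from the list of things; names that differ only in an ending like _2 or _b are one class to them, and where a whole thing is asked for, a point or a joint stands for the part that bears it (a point fixed in the world has none). Each returns a list of dicts, best first, with "conf" (0 to 1); they miss things now and then, are a little off and sometimes report something else, mostly with a low value. They report only what shows in the picture. A call takes as long as a camera call. They do not tell look-alikes from the thing itself.
- finder.spot_in(picture, label): "point" ([column, row] in pixels, amid what is visible of it).
- finder.spot_point(picture, label): "point" ([column, row] in pixels: a listed point, or the origin of a listed thing).
The state is a dict: "time_s": time; "qpos": joint angles; "qvel": joint speeds; "effort": joint torques, N m; "ee_pos": TCP position; "ee_rot": TCP orientation; "force": force on the tool from outside, world axes, zero at the start; "torque": the same for the moment, N m; "gripper_width": finger opening in mm.
Only numpy, scipy, OpenCV 4.12 (cv2) and the standard library are available. Lean on these libraries where they do the work, as an engineer would, in place of code of your own. Each camera call takes 0.05 s, during which the arm holds its last target.

## Working session

There is one attempt and no reset: what is moved stays moved. The work goes in short steps, Python scripts to look and compute and a tool call to move; the robot and the scene stay as the last step left them, time stands still between calls to the robot, and variables do not carry over. Pictures are saved under pics/ and viewed, and the job is handed in when it is done.

Besides the shell and the picture viewer there is one more tool, called after "Emit:" as a command line: name --pt "numbers of a row" for each row, then --argument value for the rest. play_rows: Moves the arm, as the interface text tells. Its arguments: {"type":"object","properties":{"motion":{"type":"array","items":{"type":"array","items":{"type":"number"}}},"squeeze":{"type":"number"}},"required":["motion"]}

```bash
ls; mkdir -p pics
python3 - <<'E'
from workcell import sensors, grab_frame
import cv2, pickle
s=sensors.state(); print(s)
for n in ("scene","top"):
    f=grab_frame(n); cv2.imwrite(f"pics/{n}0.png",cv2.resize(f["img"],None,fx=1.5,fy=1.5,interpolation=cv2.INTER_CUBIC)); pickle.dump(f,open(f"pics/{n}0.pkl","wb"))
    print({k:f[k] for k in f if k!="img"})
E
```

```text
pics
{'time_s': 0.0, 'qpos': array([ 6.61760520e+01,  1.83512043e+01,  8.97062035e+01, -1.63861533e-03,
        7.20434902e+01, -1.14604340e+00]), 'qvel': array([-0.01282085,  0.02501741, -0.10991379,  0.05275202,  0.00504131,
        0.08033989]), 'effort': array([-1.02362553e-04, -4.12464809e+01, -2.31967485e+01,  7.27194850e-02,
        4.59026895e-02, -1.38185292e-04]), 'ee_pos': array([221.49693535, 530.0806533 , 213.12603151]), 'ee_rot': array([ -90.26144196,   89.89909001, -112.93884   ]), 'force': array([-0.12541798, -0.03812638, -0.1786665 ]), 'torque': array([0.02428733, 0.03250357, 0.02674912]), 'gripper_width': 91.5457621717687}
{'fx': 388.0647326812092, 'fy': 388.0647326812092, 'cx': 259.41706116340526, 'cy': 190.249552183789, 'rvec': array([ 1.85083257, -0.8816714 ,  0.5310152 ]), 'tvec': array([-274.2969244 ,  241.89880972,  597.78494164]), 'shot': 1}
{'fx': 415.04406797913464, 'fy': 415.04406797913464, 'cx': 256.08479412882906, 'cy': 191.05464368093774, 'rvec': array([ 2.18564986, -2.13169363,  0.16461943]), 'tvec': array([ 31.30188862, 502.70263714, 919.0572888 ]), 'shot': 2}
```

View pics/scene0.png

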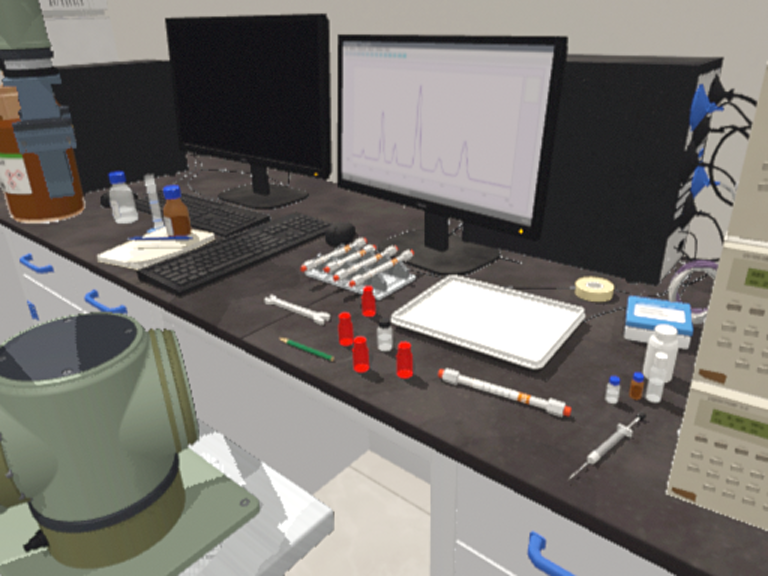

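View pics/top0.png

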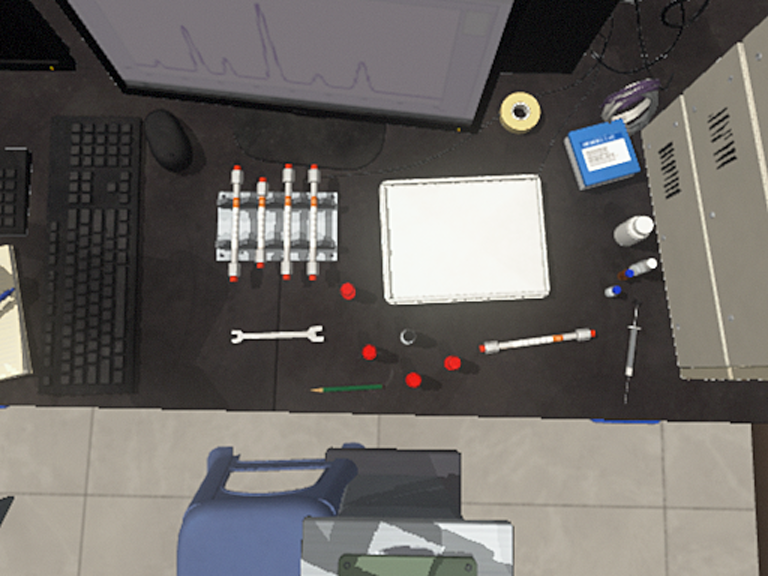

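```bash
cat > h.py <<'E'
import numpy as np, cv2, pickle
def load(n): return pickle.load(open(f"pics/{n}.pkl","rb"))
def K(f): return np.array([[f["fx"],0,f["cx"]],[0,f["fy"],f["cy"]],[0,0,1.]])
def proj(f,P):
    return cv2.projectPoints(np.asarray(P,float).reshape(-1,3),np.asarray(f["rvec"]),np.asarray(f["tvec"]),K(f),None)[0].reshape(-1,2)
def unp(f,uv,z):
    R=cv2.Rodrigues(np.asarray(f["rvec"]))[0]; c=-R.T@f["tvec"]
    uv=np.asarray(uv,float).reshape(-1,2)
    d=(R.T@np.linalg.inv(K(f))@np.c_[uv,np.ones(len(uv))].T).T
    return c+d*((z-c[2])/d[:,2])[:,None]
def crop(f,x0,y0,x1,y1,s,name):
    cv2.imwrite(f"pics/{name}.png",cv2.resize(f["img"][y0:y1,x0:x1],None,fx=s,fy=s,interpolation=cv2.INTER_CUBIC))
def snap(n,name):
    from workcell import grab_frame
    f=grab_frame(n); pickle.dump(f,open(f"pics/{name}.pkl","wb")); return f
E
python3 - <<'E'
from h import *
t=load("top0")
crop(t,135,100,235,195,8,"rack0")
crop(t,240,105,380,210,5.5,"tray0")
crop(t,140,185,270,265,6,"left0")
crop(t,225,185,405,265,4.4,"right0")
for f in (load("top0"),load("scene0")):
    R=cv2.Rodrigues(f["rvec"])[0]; print(-R.T@f["tvec"])
E
```

```text
[372.74250969  58.05124169 977.77764575]
[-153.89565699 -499.73708657  466.56151192]
```

View pics/rack0.png

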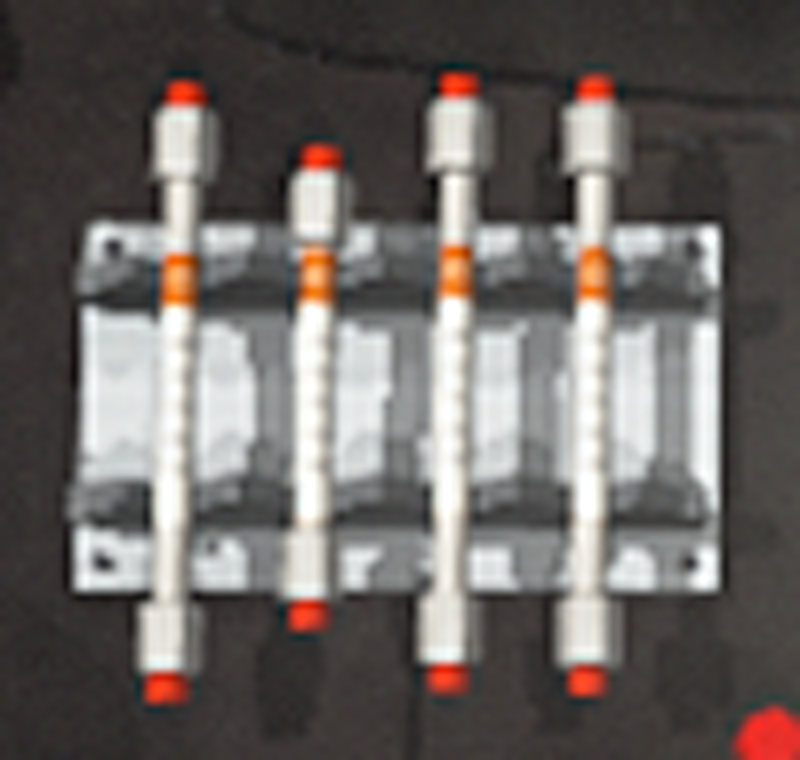

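View pics/tray0.png

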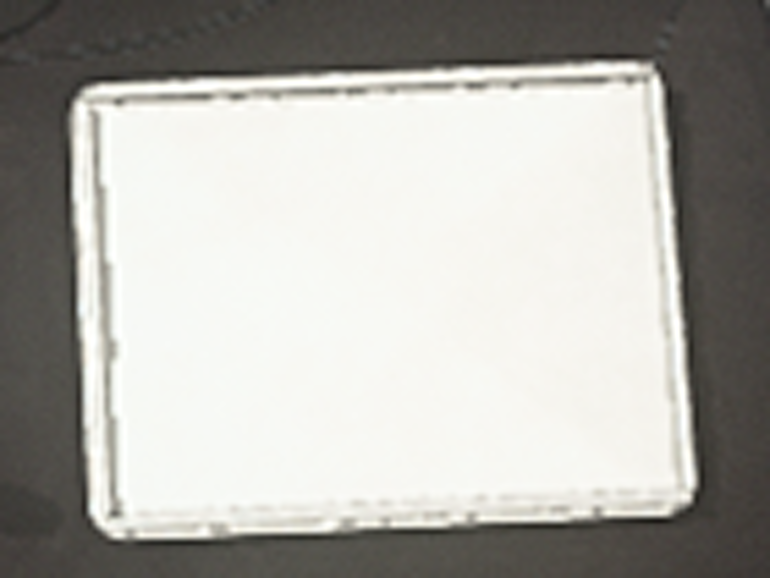

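View pics/left0.png

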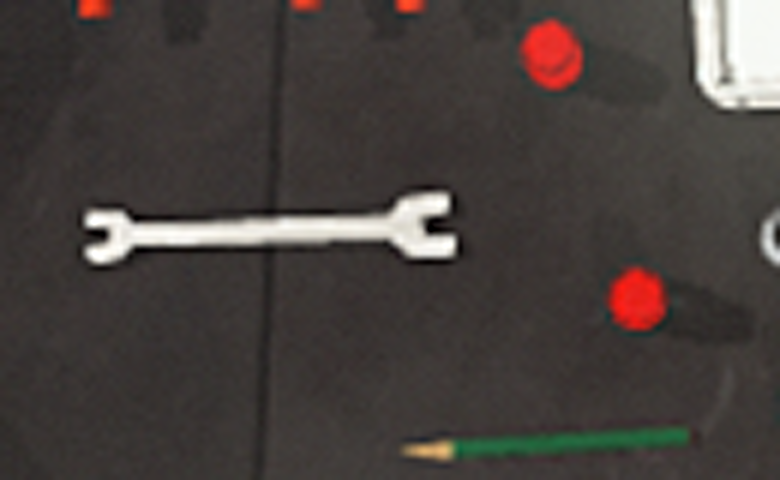

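View pics/right0.png

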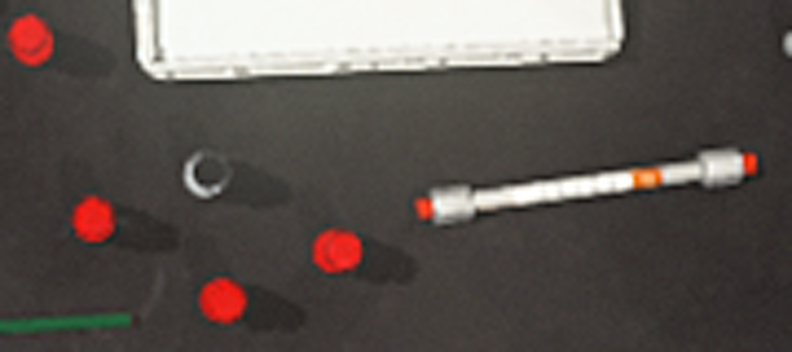

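Run:
```python
from h import *
from workcell import finder
for n in ("top0","scene0"):
    f=load(n); im=f["img"].astype(float); b,g,r=im[...,0],im[...,1],im[...,2]
    red=((r>130)&(g<95)&(b<80)).astype(np.uint8)
    k,l,st,c=cv2.connectedComponentsWithStats(red)
    print(n)
    for i in range(1,k):
        if 4<=st[i,4]<600: 
            w=unp(f,c[i],35)[0]; w8=unp(f,c[i],8)[0]
            print(st[i,4],c[i].round(1),"z35",w[:2].round(1),"z8",w8[:2].round(1))
    for nm in ("tray","column_rack","short_column","used_column","neighbour_1","spanner","sample_vial"):
        z={"tray":12,"column_rack":0,"short_column":27,"neighbour_1":27}.get(nm,0)
        for d in finder.spot_point(f,nm)[:5]:
            print(nm,round(d["conf"],2),np.round(d["point"],1),unp(f,d["point"],z)[0][:2].round(1))
```

```text
top0
13 [191.7 110. ] z35 [689.7 199.6] z8 [698.8 203.7]
9 [208.6 110.3] z35 [690.1 160.1] z8 [699.2 163. ]
11 [157.4 111.1] z35 [684.7 279.7] z8 [693.6 286.1]
12 [174.5 119. ] z35 [666.7 238.8] z8 [675.1 243.9]
4 [176.  133.5] z35 [631.9 233.5] z8 [639.3 238.6]
17 [172.9 176.6] z35 [530.1 235.6] z8 [534.6 240.7]
16 [190.2 184.4] z35 [513.1 195.1] z8 [517.1 199. ]
17 [207.9 184.6] z35 [513.7 154.7] z8 [517.7 157.5]
19 [154.9 185.6] z35 [508.2 275.5] z8 [512.  281.8]
89 [231.5 193.7] z35 [494.1  99.9] z8 [497.5 101.1]
13 [395.  221.7] z35 [ 439.3 -275. ] z8 [ 441.2 -284.6]
4 [371.5 223. ] z35 [ 435.  -221.1] z8 [ 436.8 -229. ]
74 [245.8 234.6] z35 [401.8  64.7] z8 [402.7  64.9]
16 [320.9 231.9] z35 [ 411.9 -105.3] z8 [ 413. -110.]
88 [301.1 241.6] z35 [389.1 -60.6] z8 [389.5 -64. ]
81 [275.1 252.7] z35 [362.8  -2.2] z8 [362.5  -3.9]
tray 0.86 [310.1 164. ] [573.  -83.2]
column_rack 0.62 [184.  150.5] [600.1 218.8]
short_column 0.73 [175.3 148.4] [598.3 234.9]
used_column 0.74 [357.  226.6] [ 428.  -196.9]
neighbour_1 0.98 [211.7 147.9] [601.9 150.1]
neighbour_1 0.68 [159.6 148.3] [597
[... 871 characters left out ...]
0.7 -335.6] z8 [ 552.3 -325.4]
23 [378.  273.7] z35 [ 405.5 -294.2] z8 [ 440.5 -281.3]
tray 0.78 [326. 207.] [608.5 -67. ]
column_rack 0.7 [238.  179.2] [624.2 248.4]
short_column 0.42 [235.5 170.5] [623.  255.8]
used_column 0.7 [331.8 262.7] [ 427.6 -190. ]
neighbour_1 0.75 [243.8 177.1] [600.5 202. ]
neighbour_1 0.67 [221.5 171.2] [593.7 285.8]
neighbour_1 0.49 [252.7 180.2] [599.1 166.9]
spanner 0.76 [197.  206.3] [427.9 213.4]
spanner 0.24 [236.3 173.4] [654.6 283.7]
sample_vial 0.81 [268.9 252.4] [378.2 -67.6]
sample_vial 0.78 [238.5 242.9] [365.7   8. ]
sample_vial 0.65 [230.4 228.7] [398.8  64.4]
sample_vial 0.62 [247.7 209.3] [496.4  96.4]
sample_vial 0.61 [255.1 231.3] [425.4  10.9]
```

```bash
cat >> h.py <<'E'
from scipy.spatial.transform import Rotation as Ro
def st(p=True):
    from workcell import sensors
    s=sensors.state(); R=Ro.from_euler("xyz",s["ee_rot"],degrees=True).as_matrix()
    yaw=np.degrees(np.arctan2(R[1,1],R[0,1]))
    if p: print("t",round(s["time_s"],2),"tcp",s["ee_pos"].round(1),"jawyaw",yaw.round(2),"tilt",np.degrees(np.arccos(-R[2,0])).round(2),"F",s["force"].round(1),"w",round(s["gripper_width"],1),"q",s["qpos"].round(0))
    return s,yaw
E
python3 - <<'E'
from h import *
from scipy.optimize import minimize
st()
t=load("top0");sc=load("scene0")
# tray
def mask(f,thr):
    g=f["img"].min(axis=2); m=(g>thr).astype(np.uint8); return m
res={}
for nm,f,seed in (("top",t,(310,164)),("scene",sc,(326,210))):
    m=mask(f,150 if nm=="top" else 140)
    m=cv2.morphologyEx(m,cv2.MORPH_CLOSE,np.ones((3,3)))
    k,l,s_,c=cv2.connectedComponentsWithStats(m); i=l[seed[1],seed[0]]
    mm=(l==i).astype(np.uint8); print(nm,s_[i],c[i])
    cn=max(cv2.findContours(mm,cv2.RETR_EXTERNAL,cv2.CHAIN_APPROX_NONE)[0],key=cv2.contourArea)
    res[nm]=cv2.convexHull(cn)
    mm=cv2.fillConvexPoly(np.zeros(mm.shape,np.uint8),res[nm],1); res[nm]=mm
def hull(f,p,zs):
    c,s=np.cos(p[2]),np.sin(p[2]); P=[]
    for z in zs:
        for a,b in ((-100,-122),(-92,-130),(92,-130),(100,-122),(100,122),(92,130),(-92,130),(-100,122)):
            P.append((p[0]+c*a-s*b,p[1]+s*a+c*b,z))
    return cv2.convexHull(proj(f,P).astype(np.float32))
def cost(p,fs):
    e=0
    for nm,f in fs:
        h=hull(f,p,(12,24)); S=8
        img=np.zeros((384,512),np.uint8)
        big=cv2.fillConvexPoly(np.zeros((384*4,512*4),np.uint8),np.round((h+.5)*4*16).astype(np.int32),255,shift=4)
        img=cv2.resize(big,(512,384),interpolation=cv2.INTER_AREA)/255.
        e+=np.abs(img-res[nm]).sum()
    return e
for fs in ([("top",t)],[("scene",sc)],[("top",t),("scene",sc)]):
    r=minimize(cost,[573,-83,0.05],args=(fs,),method="Nelder-Mead",options=dict(initial_simplex=[[573,-83,.05],[580,-83,.05],[573,-76,.05],[573,-83,.1]]))
    print(r.x.round(3),r.fun)
# rack plate corners from crop
for z in (0,6):
    print(unp(t,np.array([[88,225],[720,228],[75,592],[720,592]])/8+[135,100]-.5,z)[:,:2].round(1))
E
```

```text
t 0.8 tcp [221.7 530.6 214. ] jawyaw 67.32 tilt 0.0 F [-0.2 -0.4  0.4] w 91.3 q [66. 18. 90. -0. 72. -1.]
top [ 253  116  114   87 9037] [308.51089963 159.25716499]
scene [ 260  183  130   63 4713] [327.51708042 212.71355824]
[ 5.84443e+02 -7.77480e+01  7.30000e-02] 143.65490196078431
[ 5.85296e+02 -7.68950e+01  7.80000e-02] 93.4156862745098
[ 5.84748e+02 -7.76280e+01  7.10000e-02] 247.79999999999998
[[654.  314.2]
 [658.6 123.6]
 [541.5 311.3]
 [546.7 119.8]]
[[652.3 312.6]
 [656.9 123.2]
 [540.5 309.8]
 [545.6 119.4]]
```

Run:
```python
from h import *
t=load("top0");sc=load("scene0")
print(unp(t,np.array([[84,236],[457,226],[270.5,230],[135,235],[395,226]])/6+[140-.5+.08,185-.42],7)[:,:2].round(1))
print("vial cap",unp(t,np.array([[210,173]])/4.4+[224.6,184.6],48).round(1))
crop(sc,150,170,300,260,5.3,"sc_left")
crop(sc,230,195,300,250,10,"sc_vial")
```

```text
[[422.1 279.9]
 [429.5 135.8]
 [426.2 208. ]
 [423.  260.3]
 [428.9 159.8]]
vial cap [[426.5   5.9  48. ]]
```

View pics/sc_vial.png

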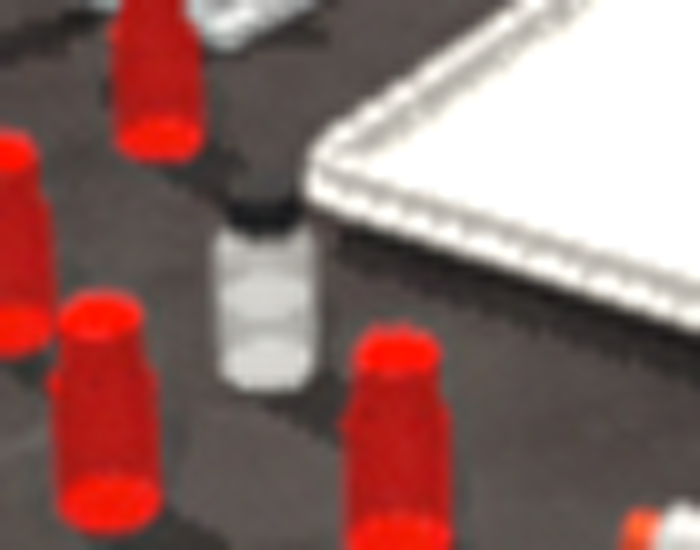

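View pics/sc_left.png

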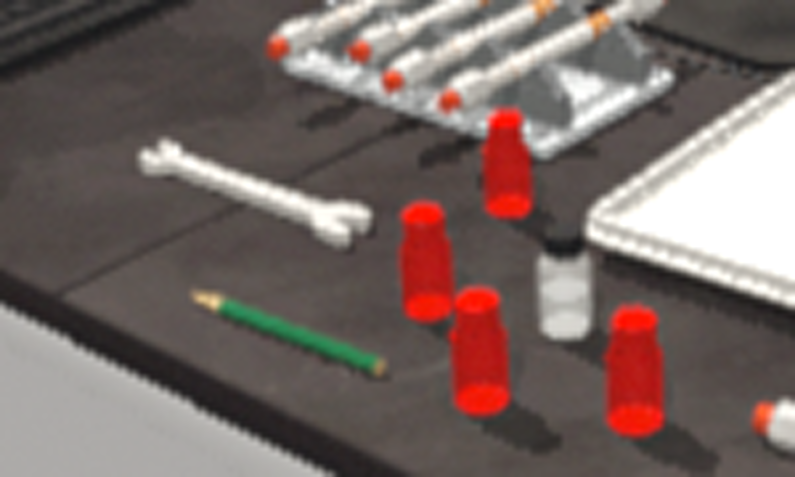

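Run:
```python
from h import *
t=load("top0");sc=load("scene0")
def tri(a,b):
    P=[K(f)@np.c_[cv2.Rodrigues(f["rvec"])[0],f["tvec"]] for f in (t,sc)]
    X=cv2.triangulatePoints(P[0],P[1],np.array(a,float).reshape(2,1),np.array(b,float).reshape(2,1)); X=(X[:3]/X[3]).ravel()
    return X.round(0), (proj(t,X)-a).round(1),(proj(sc,X)-b).round(1)
print(tri((309.5,86.5),(359,157)),tri((81,61),(227,127)))
print("vial base",unp(sc,[[255.9,231.8]],3))
```

```text
(array([732., -75., 107.]), array([[ 3.5, -2.3]]), array([[-3.8,  1.1]])) (array([777., 440.,  95.]), array([[ 0.8, -0.8]]), array([[-0.8,  0.1]]))
vial base [[421.16140243   4.74761781   3.        ]]
```

Emit:
play_rows --pt "0.02 -0.035 0.01 0.1 0.3" --pt "0.04 -0.07 0.01 0.2 0.28" --pt "0.07 -0.1 0.01 0.3 0.27" --pt "0.1 -0.13 0.01 0.424 0.27" --pt "0.13 -0.155 0.01 0.424 0.27" --pt "0.16 -0.18 0.01 0.424 0.27" --pt "0.19 -0.205 0.01 0.424 0.27" --pt "0.22 -0.23 0.01 0.424 0.27"

```text
time_s: 1.47
ee_pos: [443.0, 299.0, 224.3]
ee_rot: [40.0, 90.0, 41.6]
force: [0.0, 0.6, -0.5]
gripper_width: 40.4
```

Emit:
play_rows --pt "0.03 -0.012 0 0 0.27" --pt "0.06 -0.024 0 0 0.27" --pt "0.09 -0.036 0 0 0.27" --pt "0.12 -0.048 -0.02 0 0.27" --pt "0.145 -0.058 -0.05 0 0.27" --pt "0.1567 -0.0634 -0.08 0 0.27" --pt "0.1567 -0.0634 -0.1 0 0.27" --pt "0.1567 -0.0634 -0.1 0 0.27"

```text
time_s: 2.13
ee_pos: [596.1, 235.3, 118.4]
ee_rot: [-162.0, 89.4, -160.5]
force: [-0.8, -0.3, -0.1]
gripper_width: 24.4
```

Run:
```python
from h import *
f=snap("scene","s1"); st()
crop(f,170,100,330,220,5,"s1")
```

```text
t 2.18 tcp [597.1 236.3 121.4] jawyaw 91.57 tilt 0.34 F [ 0.1  0.1 -0.9] w 24.6 q [ 21.  28.  88.   0.  64. -71.]
```

View pics/s1.png

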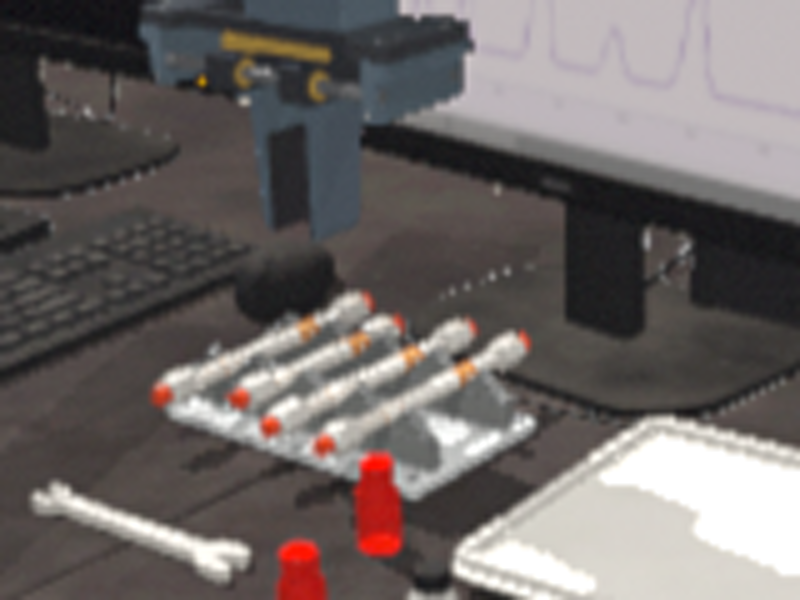

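Emit:
play_rows --pt "0 0 -0.02 0 0.27" --pt "0 0 -0.04 0 0.27" --pt "0 0 -0.055 0 0.27" --pt "0 0 -0.066 0 0.27" --pt "0 0 -0.077 0 0.27" --pt "0 0 -0.086 0 0.27" --pt "0 0 -0.0955 0 0.27" --pt "0 0 -0.0955 0 0.27" --squeeze 15

```text
time_s: 2.85
ee_pos: [597.5, 236.9, 27.1]
ee_rot: [-163.3, 89.9, -161.7]
force: [-0.9, 0.2, -0.8]
gripper_width: 24.4
```

Run:
```python
from h import *
f=snap("scene","s2"); st()
crop(f,190,130,290,205,8,"s2")
```

```text
t 2.9 tcp [598.  237.1  27.9] jawyaw 91.62 tilt 0.07 F [-0.2 -0.4  0.1] w 24.6 q [ 21.  33.  94.   0.  53. -71.]
```

View pics/s2.png

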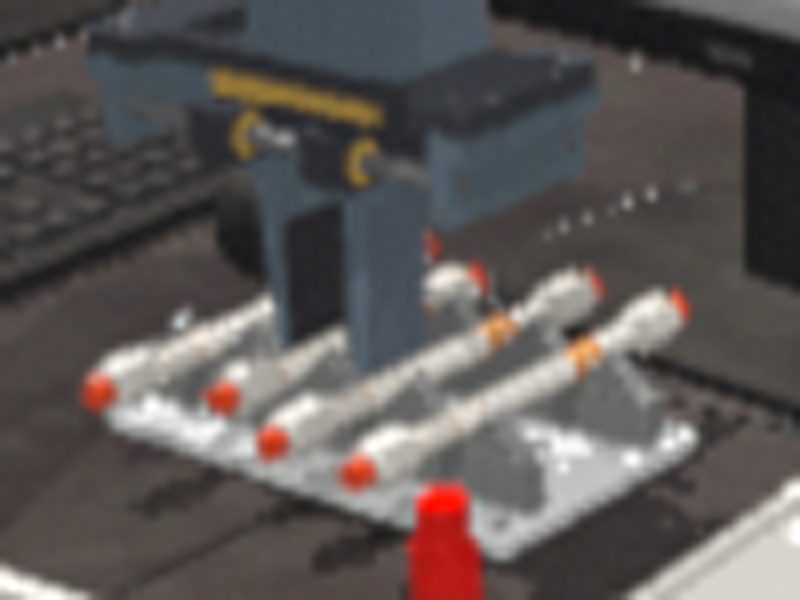

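Emit:
play_rows --pt "0 0 0 0 0.2" --pt "0 0 0 0 0.16" --pt "0 0 0 0 0.12" --pt "0 0 0 0 0.08" --pt "0 0 0 0 0.04" --pt "0 0 0 0 0.0" --pt "0 0 0 0 0" --pt "0 0 0 0 0" --squeeze 20

```text
time_s: 3.57
ee_pos: [598.8, 237.3, 29.1]
ee_rot: [18.9, 89.9, 20.5]
force: [0.3, -0.5, 4.9]
gripper_width: 9.3
```

Emit:
play_rows --pt "0 0 0.005 0 0" --pt "0 0 0.01 0 0" --pt "0 0 0.02 0 0" --pt "0 0 0.03 0 0" --pt "0 0 0.045 0 0" --pt "0 0 0.06 0 0" --pt "0 0 0.08 0 0" --pt "0 0 0.1 0 0"

```text
time_s: 4.23
ee_pos: [598.1, 237.1, 129.9]
ee_rot: [162.5, 90.0, 164.1]
force: [0.2, 0.5, -1.5]
gripper_width: 9.6
```

Run:
```python
from h import *
f=snap("scene","s3"); st()
crop(f,170,100,330,220,5,"s3")
```

```text
t 4.28 tcp [600.7 238.1 134.8] jawyaw 91.62 tilt 0.49 F [ 2.4 -0.1  1.3] w 9.2 q [ 21.  28.  87.   0.  65. -71.]
```

View pics/s3.png

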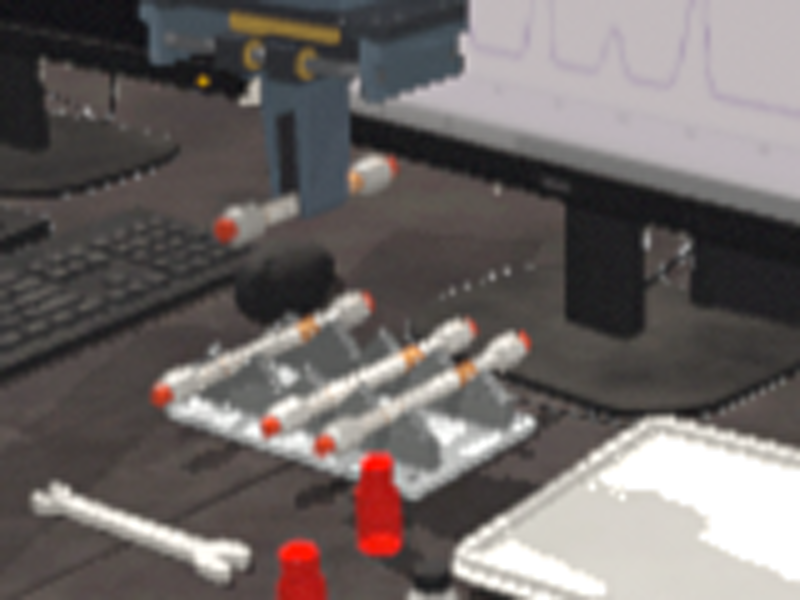

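Emit:
play_rows --pt "0 -0.02 0 -0.1 0" --pt "-0.002 -0.04 0 -0.22 0" --pt "-0.004 -0.06 0 -0.34 0" --pt "-0.006 -0.08 0 -0.46 0" --pt "-0.007 -0.1 0 -0.58 0" --pt "-0.008 -0.12 0 -0.7 0" --pt "-0.009 -0.14 0 -0.82 0" --pt "-0.01 -0.16 0 -0.94 0"

```text
time_s: 4.95
ee_pos: [588.2, 76.2, 128.6]
ee_rot: [67.1, 90.0, 14.5]
force: [-0.4, 0.6, -2.1]
gripper_width: 9.4
```

Emit:
play_rows --pt "0 -0.03 0 -0.1 0" --pt "-0.002 -0.06 0 -0.2 0" --pt "-0.003 -0.09 -0.01 -0.3 0" --pt "-0.0037 -0.12 -0.02 -0.4 0" --pt "-0.0037 -0.14 -0.04 -0.5 0" --pt "-0.0037 -0.1547 -0.06 -0.587 0" --pt "-0.0037 -0.1547 -0.075 -0.587 0" --pt "-0.0037 -0.1547 -0.075 -0.587 0"

```text
time_s: 5.62
ee_pos: [582.1, -78.2, 50.5]
ee_rot: [-103.3, 89.6, 170.7]
force: [-0.4, 0.0, -1.6]
gripper_width: 9.5
```

Run:
```python
from h import *
f=snap("top","t4"); st()
crop(f,240,105,380,210,5.5,"t4")
f=snap("scene","s4"); st()
crop(f,240,140,400,260,5,"s4")
```

```text
t 5.67 tcp [583.4 -77.7  52.2] jawyaw 4.09 tilt 0.21 F [-0.3 -0.4 -0.3] w 9.7 q [ -9.  28. 100.   0.  52. -13.]
t 5.72 tcp [584.6 -77.4  53.5] jawyaw 4.13 tilt 0.03 F [-0.7  0.6 -1.2] w 9.5 q [ -9.  28. 100.   0.  52. -13.]
```

View pics/s4.png

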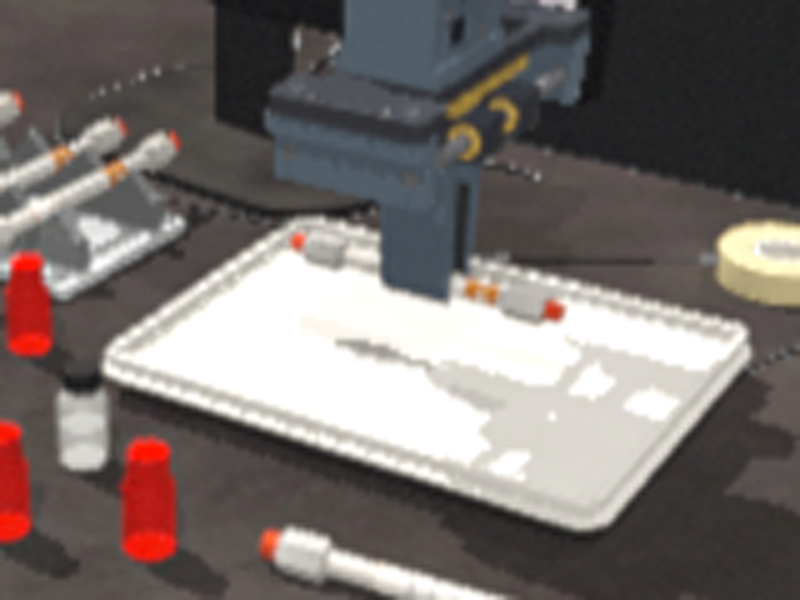

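View pics/t4.png

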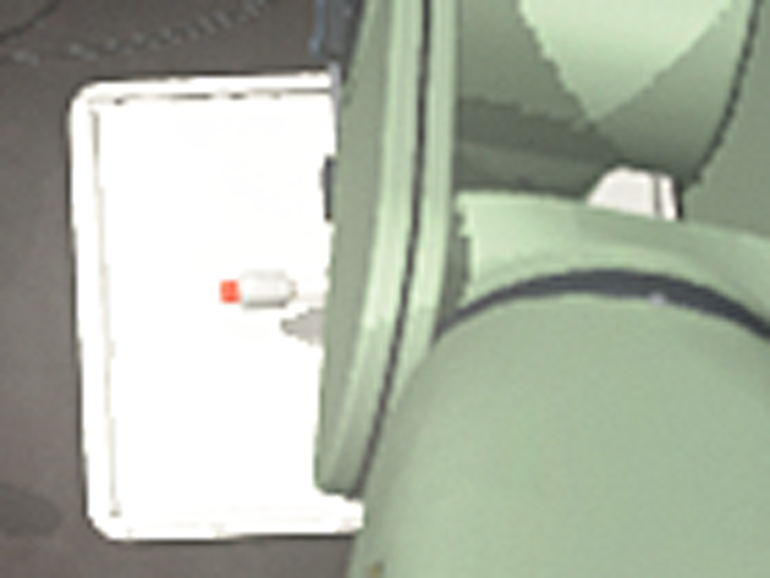

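Run:
```python
from h import *
for n in("s4","t4"):
    f=load(n); im=f["img"].astype(float); b,g,r=im[...,0],im[...,1],im[...,2]
    red=((r>130)&(g<95)&(b<80)).astype(np.uint8)
    k,l,s,c=cv2.connectedComponentsWithStats(red)
    for i in range(1,k):
        if 4<=s[i,4]<50: print(n,c[i].round(1),unp(f,c[i],60)[0].round(1))
u=np.array([-np.sin(.0716),np.cos(.0716)])
p=np.array([584.7,-77.5])
for z in(58,60,62): print(z,proj(load("s4"),[[*(p+67*u),z],[*(p-67*u),z]]).round(1).tolist(),proj(load("t4"),[*(p+67*u),z]).round(1))
st()
```

```text
s4 [ 9.5 79. ] [ 853.5 2620.2   60. ]
s4 [119.9 139.2] [533.2 726.7  60. ]
s4 [274.8 167.5] [647.4 125.4  60. ]
s4 [201.5 178.8] [467.6 231.9  60. ]
s4 [223.9 184.9] [475.6 156.4  60. ]
s4 [234.4 188.9] [474.2 118.2  60. ]
s4 [350.1 201.9] [ 583.2 -143.1   60. ]
s4 [292.6 248.2] [ 347.8 -149.5   60. ]
s4 [422.1 254.9] [ 472.7 -344.4   60. ]
s4 [378.  273.9] [ 372.7 -306.4   60. ]
t4 [191.9 110.1] [681.1 195.5  60. ]
t4 [209.  110.2] [682.1 156.4  60. ]
t4 [157.7 111.1] [676.4 273.1  60. ]
t4 [190.4 184.4] [509.2 191.1  60. ]
t4 [208.2 184.5] [510.2 151.5  60. ]
t4 [155.5 185.5] [504.7 268.5  60. ]
t4 [296.5 241.2] [389.2 -47.4  60. ]
58 [[301.3, 188.5], [351.8, 201.8]] [[281.2 156.1]]
60 [[301.3, 187.8], [351.9, 201.0]] [[281.2 155.9]]
62 [[301.3, 187.0], [352.0, 200.3]] [[281.3 155.7]]
t 5.72 tcp [584.6 -77.4  53.5] jawyaw 4.13 tilt 0.03 F [-0.7  0.6 -1.2] w 9.5 q [ -9.  28. 100.   0.  52. -13.]
```

Emit:
play_rows --pt "0 0 -0.01 0 0" --pt "0 0 -0.018 0 0" --pt "0 0 -0.025 0 0" --pt "0 0 -0.029 0 0" --pt "0 0 -0.032 0 0" --pt "0 0 -0.034 0 0" --pt "0 0 -0.034 0 0" --pt "0 0 -0.034 0 0"

```text
time_s: 6.38
ee_pos: [584.8, -77.5, 19.5]
ee_rot: [76.8, 90.0, -9.1]
force: [0.1, 0.1, -1.7]
gripper_width: 9.4
```

Run:
```python
from h import *
f=snap("scene","s5"); st()
crop(f,280,160,380,235,8,"s5")
```

```text
t 6.43 tcp [585.  -77.6  19.7] jawyaw 4.13 tilt 0.04 F [-0.5  0.  -1.2] w 9.6 q [ -9.  30. 102.   0.  48. -13.]
```

View pics/s5.png

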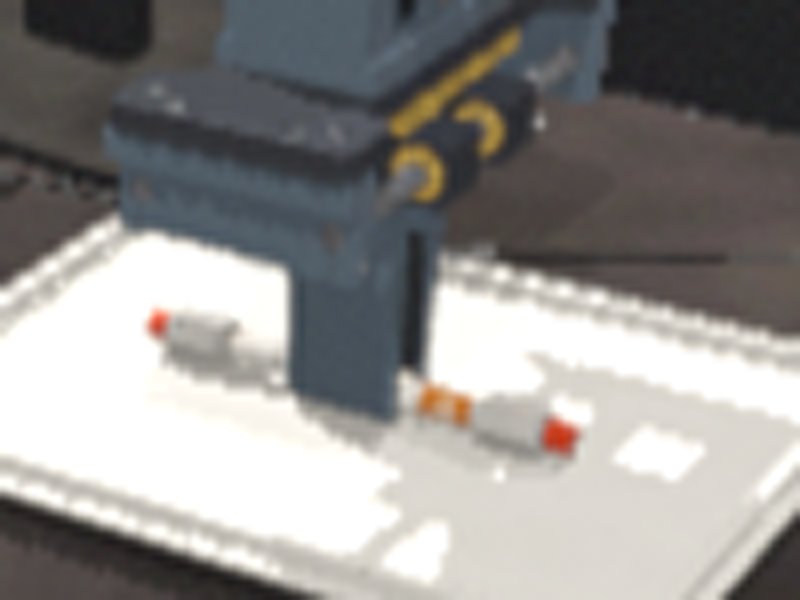

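Emit:
play_rows --pt "0 0 -0.0005 0 0" --pt "0 0 -0.001 0 0" --pt "0 0 -0.0015 0 0" --pt "0 0 -0.0015 0 0" --pt "0 0 -0.0015 0 0.12" --pt "0 0 -0.0015 0 0.16" --pt "0 0 -0.0015 0 0.22" --pt "0 0 -0.0015 0 0.27"

```text
time_s: 7.1
ee_pos: [584.9, -77.6, 18.2]
ee_rot: [80.3, 90.0, -5.6]
force: [0.4, 0.2, 0.5]
gripper_width: 23.4
```

Emit:
play_rows --pt "0 0 0.005 0 0.27" --pt "0 0 0.015 0 0.27" --pt "0 0 0.03 0 0.27" --pt "0 0 0.055 0 0.27" --pt "-0.01 -0.01 0.085 0 0.27" --pt "-0.03 -0.02 0.105 0 0.27" --pt "-0.06 -0.04 0.115 0.05 0.3" --pt "-0.09 -0.06 0.115 0.09 0.35"

```text
time_s: 7.77
ee_pos: [496.1, -138.3, 136.8]
ee_rot: [63.0, 89.6, -17.5]
force: [-0.9, -1.4, 0.2]
gripper_width: 30.7
```

Run:
```python
from h import *
st()
f=snap("scene","s6")
crop(f,240,140,400,260,5,"s6")
```

```text
t 7.77 tcp [ 496.1 -138.3  136.8] jawyaw 9.52 tilt 0.44 F [-0.9 -1.4  0.2] w 30.7 q [-17.  16. 104.  -0.  59. -26.]
```

View pics/s6.png

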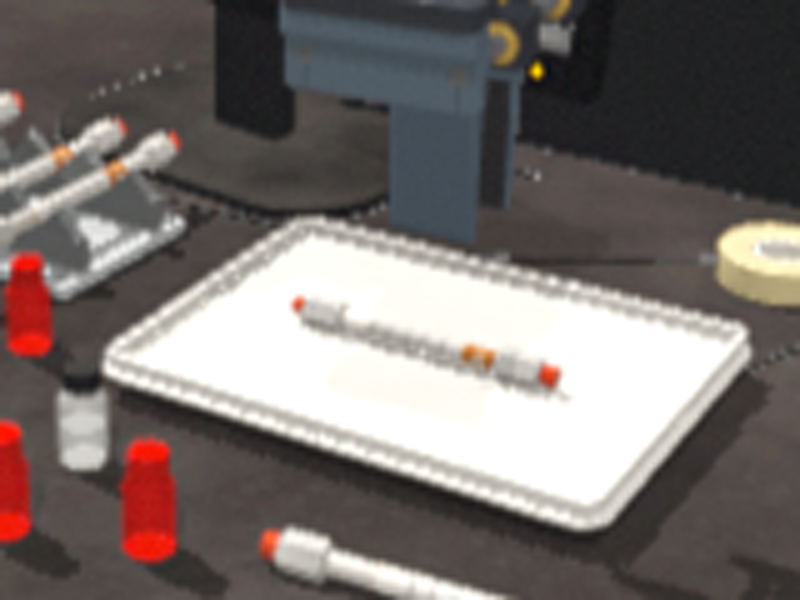

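Emit:
play_rows --pt "-0.02 -0.02 0 0 0.3" --pt "-0.04 -0.04 0 0 0.3" --pt "-0.06 -0.055 -0.01 0 0.3" --pt "-0.0676 -0.059 -0.03 0 0.3" --pt "-0.0676 -0.059 -0.05 0 0.3" --pt "-0.0676 -0.059 -0.07 0 0.3" --pt "-0.0676 -0.059 -0.085 0 0.3" --pt "-0.0676 -0.059 -0.085 0 0.3"

```text
time_s: 8.48
ee_pos: [425.4, -195.8, 46.3]
ee_rot: [-126.2, 89.7, 153.1]
force: [-0.6, -0.3, 0.0]
gripper_width: 27.3
```

Run:
```python
from h import *
f=snap("top","t7");f=snap("scene","s7"); st()
crop(load("t7"),225,105,405,240,4.4,"t7")
crop(f,240,180,400,290,5,"s7")
```

```text
t 8.58 tcp [ 427.4 -196.6   48.5] jawyaw 9.27 tilt 0.01 F [ 0.1 -0.6  1. ] w 27.2 q [-26.  19. 116.   0.  45. -35.]
```

View pics/s7.png

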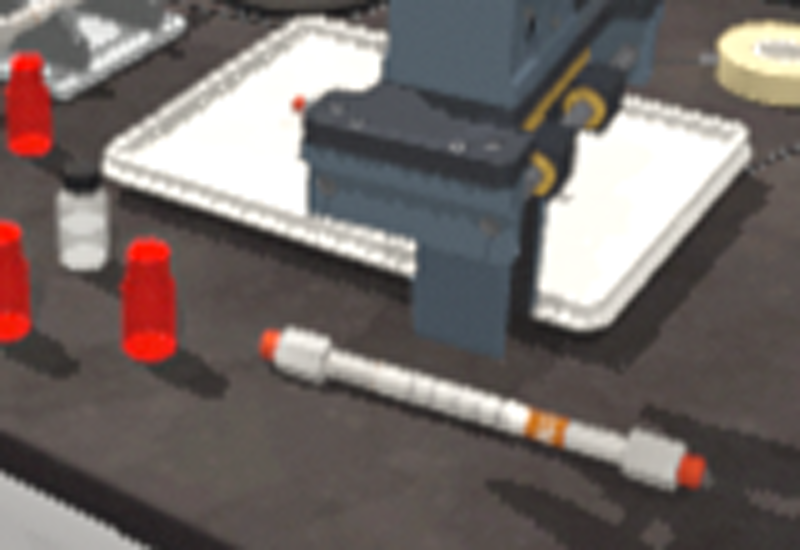

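View pics/t7.png

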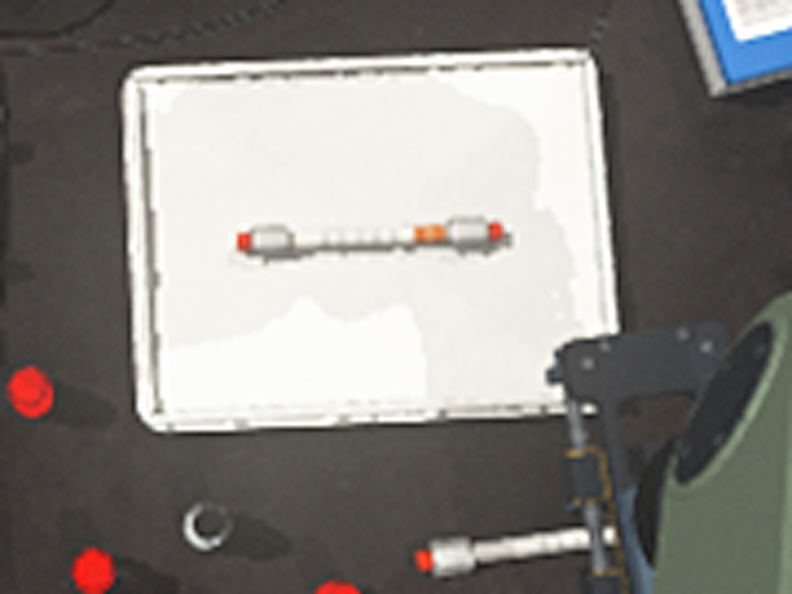

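Run:
```python
from h import *
for n in("s6","t7","s7"):
    f=load(n); im=f["img"].astype(float); b,g,r=im[...,0],im[...,1],im[...,2]
    red=((r>130)&(g<110)&(b<100)).astype(np.uint8)
    k,l,s,c=cv2.connectedComponentsWithStats(red)
    for i in range(1,k):
        p=unp(f,c[i],24)[0]
        if 3<=s[i,4]<50 and 400<p[0]<650 and -200<p[1]<20: print(n,s[i,4],c[i].round(1),p.round(1),unp(f,c[i],8)[0].round(1))
```

```text
s6 9 [349. 215.] [ 586.1 -141.8   24. ] [ 612.9 -128.8    8. ]
t7 12 [337.  157.5] [ 587.8 -144.8   24. ] [ 591.4 -148.2    8. ]
t7 11 [280.1 159.6] [579.  -10.8  24. ] [582.4 -12.    8. ]
t7 16 [320.9 231.9] [ 412.3 -107.2   24. ] [ 413. -110.    8.]
s7 4 [299.5 200.5] [578.5  -7.1  24. ] [605.   10.7   8. ]
```

Emit:
play_rows --pt "0 0 -0.01 0 0.3" --pt "0 0 -0.02 0 0.3" --pt "0 0 -0.028 0 0.3" --pt "0 0 -0.034 0 0.3" --pt "0 0 -0.039 0 0.3" --pt "0 0 -0.043 0 0.3" --pt "0 0 -0.046 0 0.3" --pt "0 0 -0.046 0 0.3"

```text
time_s: 9.25
ee_pos: [426.9, -196.4, 1.6]
ee_rot: [-129.6, 90.0, 149.7]
force: [0.8, 0.4, -0.9]
gripper_width: 27.4
```

Emit:
play_rows --pt "0 0 0 0 0.2" --pt "0 0 0 0 0.16" --pt "0 0 0 0 0.12" --pt "0 0 0 0 0.08" --pt "0 0 0 0 0.04" --pt "0 0 0 0 0.0" --pt "0 0 0 0 0" --pt "0 0 0 0 0" --squeeze 20

```text
time_s: 9.92
ee_pos: [427.4, -196.7, 2.2]
ee_rot: [62.3, 90.0, -18.4]
force: [0.6, 1.0, 2.4]
gripper_width: 9.2
```

Run:
```python
from h import *
f=snap("scene","s8"); st()
crop(f,240,180,400,290,5,"s8")
```

```text
t 9.97 tcp [ 427.4 -196.7    2.2] jawyaw 9.28 tilt 0.05 F [ 0.  -0.4  2. ] w 9.2 q [-26.  23. 119.   0.  38. -35.]
```

View pics/s8.png

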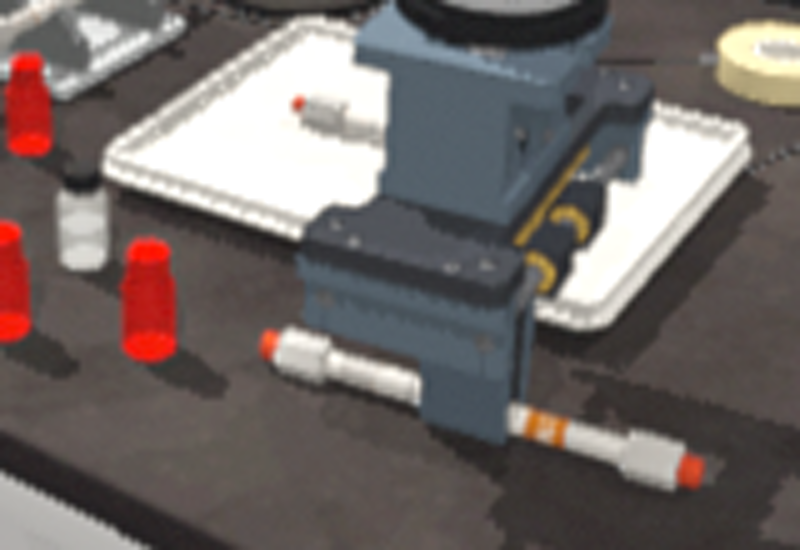

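Emit:
play_rows --pt "0 0 0.01 0 0" --pt "0 0 0.03 0 0" --pt "0 0 0.055 0 0" --pt "0 0 0.085 0 0" --pt "0.01 0.02 0.115 0 0" --pt "0.02 0.045 0.14 0.1 0" --pt "0.03 0.075 0.15 0.21 0" --pt "0.04 0.105 0.15 0.33 0"

```text
time_s: 10.63
ee_pos: [468.8, -91.1, 154.7]
ee_rot: [48.3, 89.7, -13.2]
force: [0.0, -0.0, -1.3]
gripper_width: 9.8
```

Emit:
play_rows --pt "0.015 0.035 0 0.12 0" --pt "0.03 0.07 0 0.24 0" --pt "0.045 0.105 0 0.36 0" --pt "0.06 0.14 0 0.48 0" --pt "0.075 0.175 0 0.6 0" --pt "0.09 0.21 0 0.72 0" --pt "0.105 0.245 0 0.84 0" --pt "0.115 0.275 0 0.95 0"

```text
time_s: 11.3
ee_pos: [582.6, 185.8, 151.2]
ee_rot: [-172.0, 90.0, -179.0]
force: [0.6, -0.3, -1.5]
gripper_width: 9.4
```

Run:
```python
from h import *
st()
```

```text
t 11.3 tcp [582.6 185.8 151.2] jawyaw 83.0 tilt 0.03 F [ 0.6 -0.3 -1.5] w 9.4 q [ 17.  24.  90.   0.  66. -66.]
```

Emit:
play_rows --pt "0.005 0.02 0 0.06 0" --pt "0.01 0.04 0 0.12 0" --pt "0.0163 0.0537 0 0.157 0" --pt "0.0163 0.0537 -0.02 0.157 0" --pt "0.0163 0.0537 -0.04 0.157 0" --pt "0.0163 0.0537 -0.06 0.157 0" --pt "0.0163 0.0537 -0.07 0.157 0" --pt "0.0163 0.0537 -0.07 0.157 0"

```text
time_s: 11.97
ee_pos: [596.2, 236.3, 78.7]
ee_rot: [-160.8, 89.6, -159.2]
force: [-0.6, -0.6, -0.3]
gripper_width: 9.3
```

Run:
```python
from h import *
snap("scene","x"); f=snap("top","t9");f=snap("scene","s9"); st()
crop(load("t9"),120,90,250,195,6,"t9")
crop(f,190,110,310,210,6.5,"s9")
for n in("t9","s9"):
    f=load(n); im=f["img"].astype(float); b,g,r=im[...,0],im[...,1],im[...,2]
    red=((r>130)&(g<110)&(b<100)).astype(np.uint8)
    k,l,s,c=cv2.connectedComponentsWithStats(red)
    for i in range(1,k):
        p=unp(f,c[i],35)[0]
        if 3<=s[i,4]<50 and 400<p[0]<850 and 100<p[1]<500: print(n,s[i,4],c[i].round(1),p.round(1),"z89",unp(f,c[i],89)[0].round(1))
```

```text
t 12.12 tcp [599.1 237.3  82.9] jawyaw 91.61 tilt 0.09 F [-0.3  0.1 -1.2] w 9.6 q [ 21.  30.  90.   0.  59. -71.]
t9 8 [190.9 109.9] [690.  201.6  35. ] z89 [671.8 193.4  89. ]
t9 13 [209.  110.2] [690.5 159.1  35. ] z89 [672.3 153.3  89. ]
t9 5 [210.8 135.6] [629.2 152.5  35. ] z89 [614.5 147.1  89. ]
t9 11 [191.5 184.2] [513.6 192.1  35. ] z89 [505.5 184.4  89. ]
t9 19 [208.1 184.6] [513.7 154.2  35. ] z89 [505.6 148.7  89. ]
s9 5 [252.8 146.2] [807.8 346.2  35. ] z89 [687.5 240.3  89. ]
s9 3 [243.7 160. ] [688.4 281.2  35. ] z89 [583.  183.5  89. ]
s9 17 [210.8 164.2] [600.8 338.8  35. ] z89 [506.4 233.9  89. ]
s9 4 [274.8 167.5] [696.7 163.8  35. ] z89 [590.3  80.8  89. ]
s9 12 [201.8 178.9] [505.9 275.5  35. ] z89 [423.3 178.5  89. ]
s9 10 [223.8 184.9] [514.  196.8  35. ] z89 [430.5 109.7  89. ]
s9 12 [234.5 189. ] [512.3 155.4  35. ] z89 [429.   73.4  89. ]
```

View pics/s9.png

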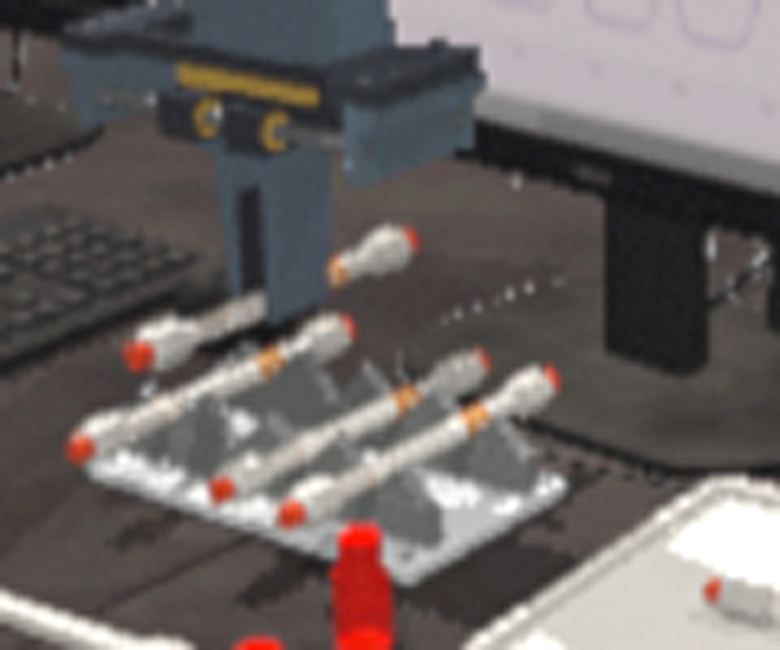

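View pics/t9.png

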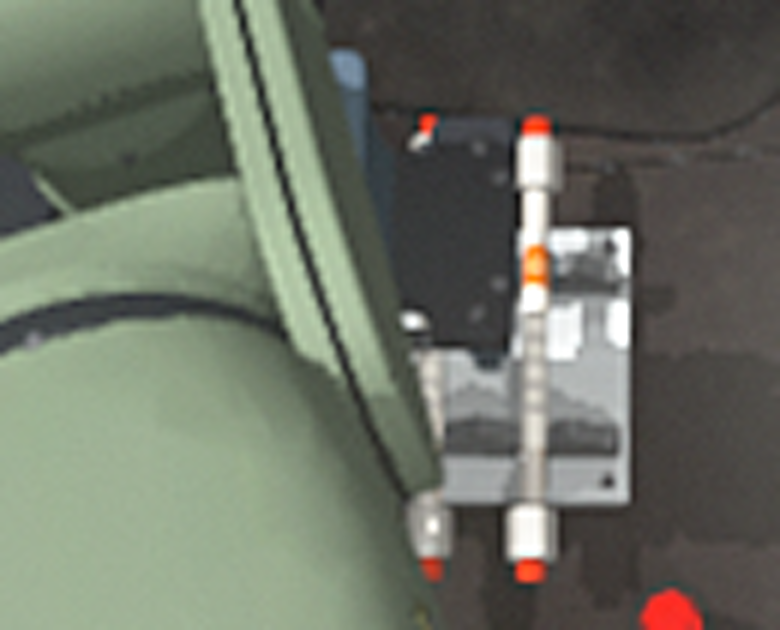

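Emit:
play_rows --pt "0 0 -0.012 0 0" --pt "0 0 -0.024 0 0" --pt "0 0 -0.033 0 0" --pt "0 0 -0.04 0 0" --pt "0 0 -0.046 0 0" --pt "0 0 -0.05 0 0" --pt "0 0 -0.0525 0 0" --pt "0 0 -0.0525 0 0"

```text
time_s: 12.78
ee_pos: [598.3, 237.2, 29.7]
ee_rot: [155.0, 90.0, 156.6]
force: [0.7, -0.2, -0.9]
gripper_width: 8.9
```

Run:
```python
from h import *
f=snap("scene","s10"); st()
crop(f,190,110,310,210,6.5,"s10")
```

```text
t 12.83 tcp [598.5 237.2  29.7] jawyaw 91.62 tilt 0.02 F [-0.4 -0.  -1.3] w 9.2 q [ 21.  33.  93.   0.  53. -71.]
```

View pics/s10.png

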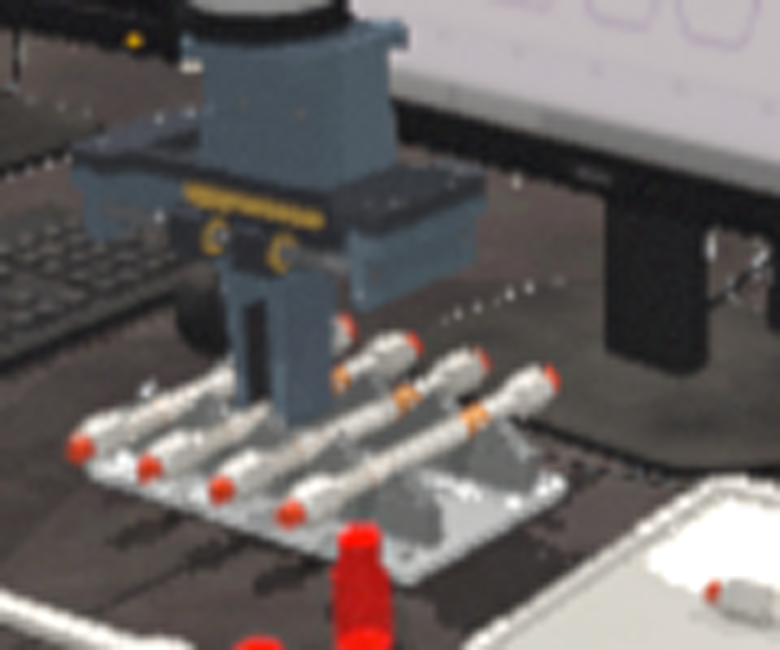

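Emit:
play_rows --pt "0 0 -0.0005 0 0" --pt "0 0 -0.001 0 0" --pt "0 0 -0.001 0 0" --pt "0 0 -0.001 0 0.11" --pt "0 0 -0.001 0 0.14" --pt "0 0 -0.001 0 0.18" --pt "0 0 -0.001 0 0.23" --pt "0 0 -0.001 0 0.27"

```text
time_s: 13.5
ee_pos: [598.4, 237.2, 28.2]
ee_rot: [139.2, 90.0, 140.8]
force: [0.2, 0.2, -0.4]
gripper_width: 23.5
```

Emit:
play_rows --pt "0 0 0.005 0 0.27" --pt "0 0 0.015 0 0.27" --pt "0 0 0.03 0 0.27" --pt "0 0 0.055 0 0.27" --pt "0 0 0.085 0 0.27" --pt "-0.02 0 0.105 -0.1 0.27" --pt "-0.05 -0.01 0.115 -0.2 0.3" --pt "-0.08 -0.02 0.115 -0.32 0.3"

```text
time_s: 14.17
ee_pos: [519.9, 218.0, 147.3]
ee_rot: [39.7, 89.6, 22.6]
force: [-0.3, -0.1, 0.6]
gripper_width: 27.3
```

Emit:
play_rows --pt "-0.02 -0.001 0 -0.12 0.3" --pt "-0.04 -0.002 0 -0.24 0.3" --pt "-0.06 -0.005 0 -0.36 0.3" --pt "-0.075 -0.007 0 -0.48 0.3" --pt "-0.0915 -0.0092 0 -0.6 0.3" --pt "-0.0915 -0.0092 -0.01 -0.72 0.3" --pt "-0.0915 -0.0092 -0.02 -0.84 0.3" --pt "-0.0915 -0.0092 -0.03 -0.96 0.3"

```text
time_s: 14.83
ee_pos: [427.2, 208.2, 114.6]
ee_rot: [96.3, 89.8, 24.3]
force: [-0.2, -0.6, 0.5]
gripper_width: 27.2
```

Run:
```python
from h import *
f=snap("top","t11"); snap("scene","s11"); st()
crop(load("t11"),130,90,250,260,3.5,"t11")
crop(load("s11"),150,110,300,220,5,"s11")
for n in("t11","s11"):
    f=load(n); im=f["img"].astype(float); b,g,r=im[...,0],im[...,1],im[...,2]
    red=((r>130)&(g<95)&(b<80)).astype(np.uint8)
    k,l,s,c=cv2.connectedComponentsWithStats(red)
    for i in range(1,k):
        p=unp(f,c[i],35)[0]
        if 3<=s[i,4]<50 and 400<p[0]<850 and 100<p[1]<500: print(n,s[i,4],c[i].round(1),p.round(1))
```

```text
t 14.93 tcp [426.1 207.7 113.2] jawyaw 18.3 tilt 0.09 F [ 0.3 -0.2 -0.3] w 27.4 q [ 25.  15. 111.  -0.  54.   6.]
t11 13 [191.7 110. ] [689.7 199.6  35. ]
t11 11 [208.7 110.3] [690.2 159.7  35. ]
t11 10 [157.5 111.2] [684.4 279.4  35. ]
t11 10 [174.7 110.8] [686.6 239.3  35. ]
t11 3 [192.7 131.3] [638.2 195.1  35. ]
t11 4 [156.5 132.2] [633.6 278.9  35. ]
t11 4 [176.  133.5] [631.9 233.5  35. ]
t11 11 [190.4 184.1] [513.7 194.8  35. ]
t11 17 [207.9 184.6] [513.7 154.7  35. ]
s11 3 [253.7 162. ] [693.9 244.4  35. ]
s11 4 [274.8 167.5] [696.7 163.8  35. ]
s11 10 [202.2 179. ] [506.1 274.2  35. ]
s11 9 [212.6 181.6] [511.3 237.8  35. ]
s11 11 [223.6 184.9] [513.7 197.1  35. ]
s11 9 [234.4 188.7] [513.8 157.   35. ]
```

View pics/t11.png

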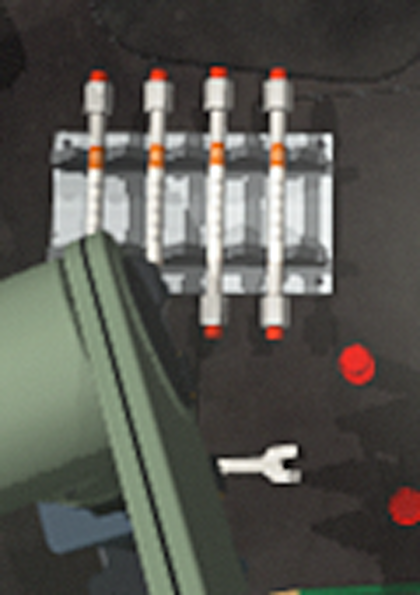

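View pics/s11.png

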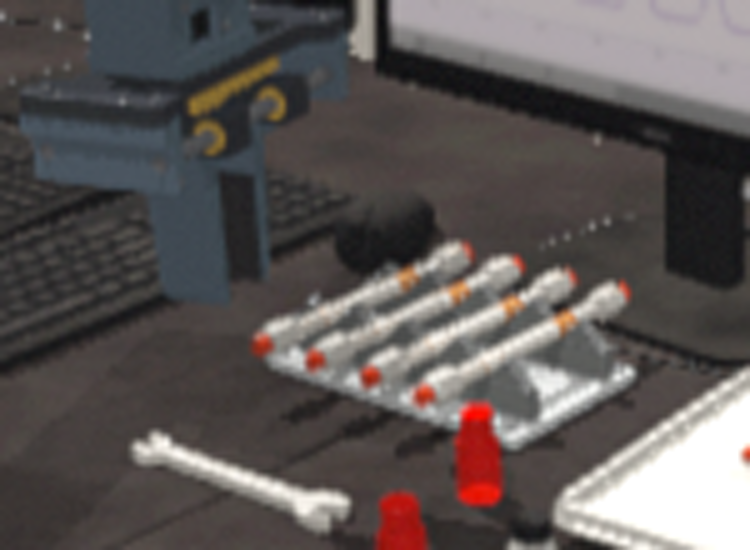

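Emit:
play_rows --pt "0 0.001 -0.02 -0.12 0.3" --pt "0 0.001 -0.04 -0.24 0.3" --pt "0 0.001 -0.06 -0.265 0.3" --pt "0 0.001 -0.078 -0.265 0.3" --pt "0 0.001 -0.092 -0.265 0.3" --pt "0 0.001 -0.102 -0.265 0.3" --pt "0 0.001 -0.109 -0.265 0.3" --pt "0 0.001 -0.1118 -0.265 0.3"

```text
time_s: 15.6
ee_pos: [427.1, 209.0, 1.5]
ee_rot: [-24.8, 90.0, -111.6]
force: [0.8, 0.2, 0.2]
gripper_width: 27.6
```

Run:
```python
from h import *
f=snap("scene","s12"); st()
crop(f,130,130,280,250,5,"s12")
```

```text
t 15.65 tcp [427.1 209.    1.5] jawyaw 3.19 tilt 0.01 F [-0.5 -0.3 -0.2] w 27.1 q [ 25.  24. 118.  -0.  38.  22.]
```

View pics/s12.png

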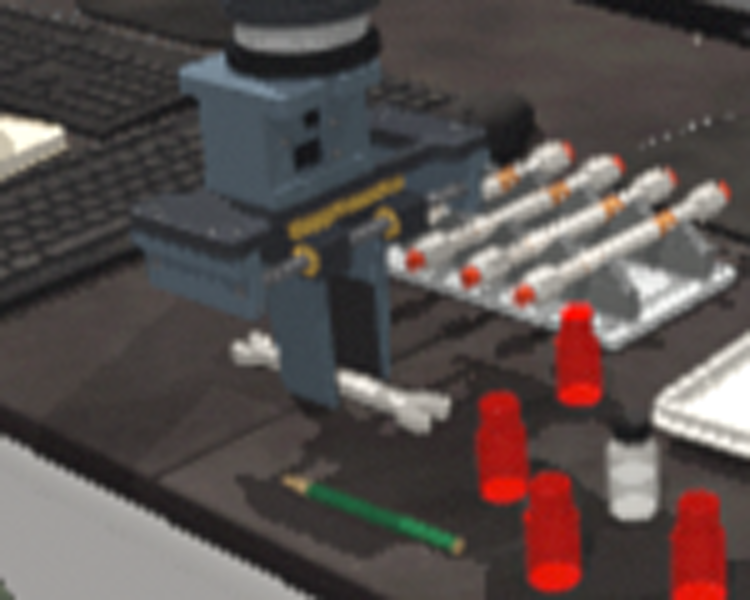

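Emit:
play_rows --pt "0 0 0 0 0.2" --pt "0 0 0 0 0.16" --pt "0 0 0 0 0.12" --pt "0 0 0 0 0.08" --pt "0 0 0 0 0.04" --pt "0 0 0 0 0.0" --pt "0 0 0 0 0" --pt "0 0 0 0 0"

```text
time_s: 16.32
ee_pos: [427.1, 209.1, 2.3]
ee_rot: [111.5, 90.0, 24.7]
force: [-1.4, 0.1, 6.2]
gripper_width: 7.8
```

Emit:
play_rows --pt "0 0 0.01 0 0" --pt "0 0 0.03 0 0" --pt "0 0 0.055 0 0" --pt "0 0 0.085 0 0" --pt "0.01 -0.02 0.105 0.005 0" --pt "0.025 -0.045 0.11 0.01 0" --pt "0.04 -0.075 0.11 0.014 0" --pt "0.05 -0.105 0.11 0.014 0"

```text
time_s: 16.98
ee_pos: [478.5, 103.1, 112.5]
ee_rot: [93.3, 89.8, 7.3]
force: [0.9, 0.6, -1.2]
gripper_width: 8.0
```

Emit:
play_rows --pt "0.01 -0.035 0 0 0" --pt "0.02 -0.07 0 0 0" --pt "0.035 -0.105 0 0 0" --pt "0.045 -0.14 0 0 0" --pt "0.055 -0.165 -0.01 0 0" --pt "0.0607 -0.1849 -0.03 0 0" --pt "0.0607 -0.1849 -0.05 0 0" --pt "0.0607 -0.1849 -0.05 0 0"

```text
time_s: 17.65
ee_pos: [534.8, -81.8, 58.0]
ee_rot: [-103.4, 89.6, 170.4]
force: [-1.5, 1.0, -0.8]
gripper_width: 7.9
```

Run:
```python
from h import *
snap("top","x"); f=snap("scene","s13"); st()
crop(f,240,140,400,260,5,"s13")
```

```text
t 17.75 tcp [536.8 -80.8  61.1] jawyaw 3.88 tilt 0.13 F [ 0.4  0.3 -0.1] w 7.8 q [-10.  24. 106.   0.  51. -14.]
```

View pics/s13.png

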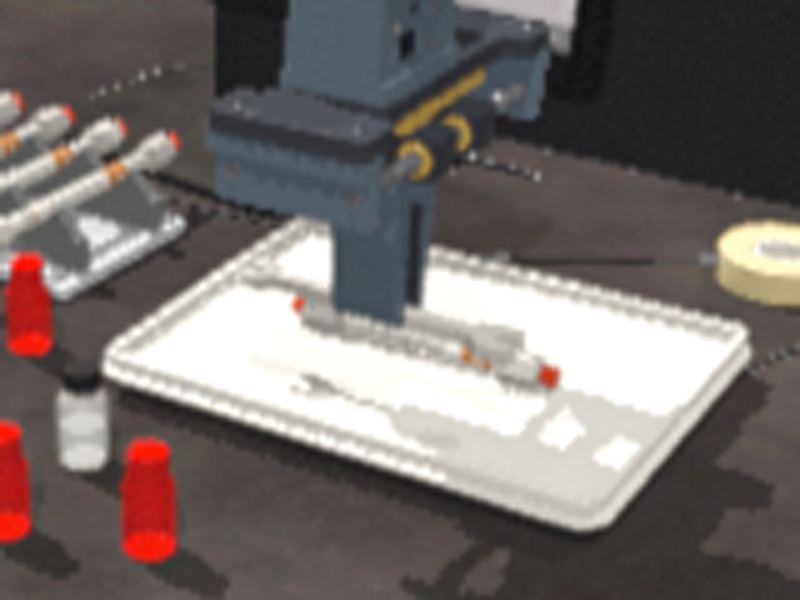

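Run:
```python
from h import *
f=snap("top","t13"); 
crop(f,240,105,380,210,5.5,"t13")
crop(load("s13"),285,180,355,225,11,"s13b")
```

```text
(no output)
```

View pics/s13b.png

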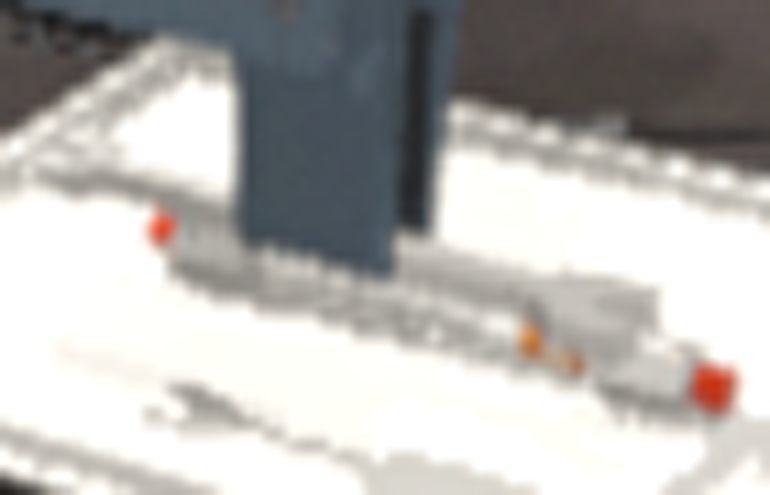

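View pics/t13.png

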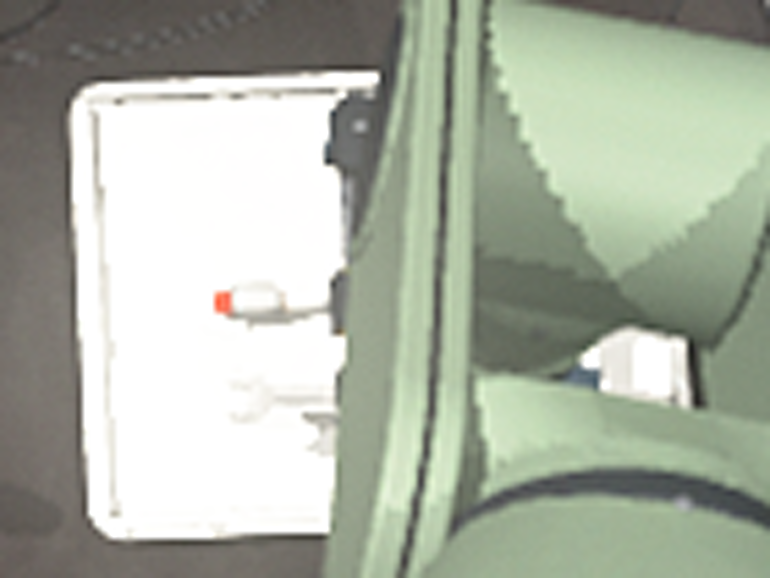

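Run:
```python
from h import *
st()
f=load("t13"); print(unp(f,[240+231/5.5-.4,105+400/5.5-.4],64).round(1), "arm end pred", np.array([537.6,-80.9])+71*np.array([-.0715,.9974]))
```

```text
t 17.8 tcp [537.7 -80.6  62.1] jawyaw 3.92 tilt 0.02 F [ 0.  -0.3 -1.3] w 7.8 q [-10.  24. 106.   0.  51. -14.]
[[530.1 -12.   64. ]] arm end pred [532.5235 -10.0846]
```

Emit:
play_rows --pt "0 0.001 -0.012 0 0" --pt "0 0.001 -0.022 0 0" --pt "0 0.001 -0.03 0 0" --pt "0 0.001 -0.036 0 0" --pt "0 0.001 -0.04 0 0" --pt "0 0.001 -0.042 0 0" --pt "0 0.001 -0.043 0 0" --pt "0 0.001 -0.043 0 0"

```text
time_s: 18.47
ee_pos: [537.7, -80.0, 18.7]
ee_rot: [78.9, 90.0, -7.2]
force: [0.6, 0.8, -0.1]
gripper_width: 7.5
```

Emit:
play_rows --pt "0 0 -0.0005 0 0" --pt "0 0 -0.001 0 0" --pt "0 0 -0.001 0 0" --pt "0 0 -0.001 0 0.1" --pt "0 0 -0.001 0 0.13" --pt "0 0 -0.001 0 0.17" --pt "0 0 -0.001 0 0.22" --pt "0 0 -0.001 0 0.27"

```text
time_s: 19.13
ee_pos: [537.5, -79.9, 17.6]
ee_rot: [-138.1, 90.0, 135.8]
force: [0.1, 0.1, 0.1]
gripper_width: 23.2
```

Emit:
play_rows --pt "0 0 0.005 0 0.27" --pt "0 0 0.015 0 0.27" --pt "0 0 0.03 0 0.27" --pt "0 0 0.055 0 0.27" --pt "-0.01 0.01 0.085 0 0.3" --pt "-0.03 0.03 0.095 0.1 0.4" --pt "-0.06 0.06 0.095 0.2 0.5" --pt "-0.09 0.086 0.095 0.32 0.5"

```text
time_s: 19.8
ee_pos: [448.0, 6.7, 114.5]
ee_rot: [72.5, 89.8, 5.0]
force: [0.4, 2.0, 0.3]
gripper_width: 44.3
```

Run:
```python
from h import *
st()
f=snap("scene","s14")
crop(f,240,140,400,260,5,"s14")
```

```text
t 19.8 tcp [448.    6.7 114.5] jawyaw 22.44 tilt 0.25 F [0.4 2.  0.3] w 44.3 q [ -1.  12. 114.   0.  53. -23.]
```

View pics/s14.png

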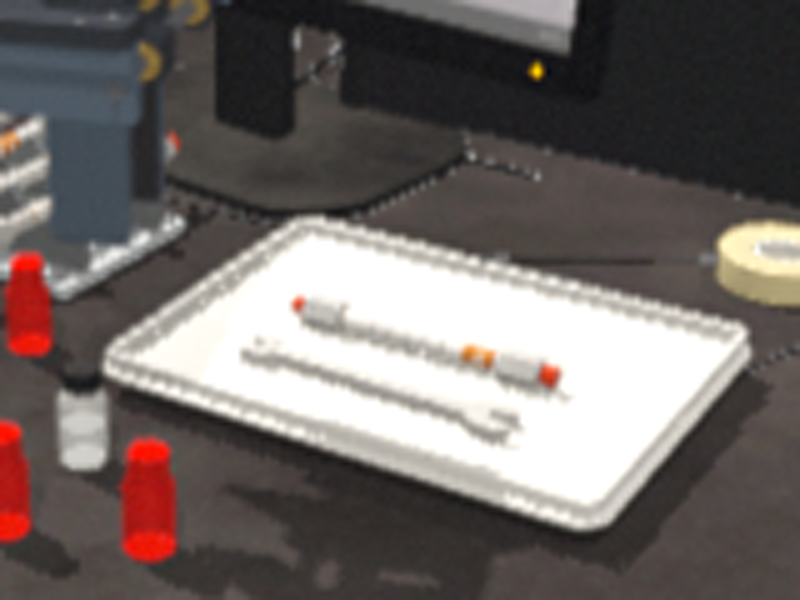

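Run:
```python
from h import *
snap("scene","x"); f=snap("top","t15"); st()
crop(f,240,120,380,205,5.5,"t15")
t=load("t7"); crop(t,255,210,290,237,20,"t7v")
s=load("s7"); crop(s,240,205,272,240,20,"s7v")
th=np.linspace(0,2*np.pi,36)
for (x,y) in ((424,6),(421,5)):
  for nm,f,o in (("t7v",t,(255,210)),("s7v",s,(240,205))):
    im=cv2.imread(f"pics/{nm}.png")
    for z,r in ((0,11.5),(36,11.5),(48,8)):
        p=proj(f,np.c_[x+r*np.cos(th),y+r*np.sin(th),np.full(36,z)])
        q=((p-o+.5)*20).astype(np.int32)
        cv2.polylines(im,[q],True,(0,255,0) if z<48 else (0,255,255),1)
    cv2.imwrite(f"pics/{nm}_{x}.png",im)
a=cv2.imread("pics/t7v_424.png");b=cv2.imread("pics/s7v_424.png")
h=min(a.shape[0],b.shape[0]);cv2.imwrite("pics/v.png",cv2.resize(np.hstack([a[:h],b[:h]]),None,fx=.58,fy=.58))
```

```text
t 19.95 tcp [445.6   7.3 113.7] jawyaw 22.37 tilt 0.02 F [ 0.8 -0.3  0.2] w 45.4 q [ -1.  12. 114.   0.  53. -23.]
```

View pics/v.png

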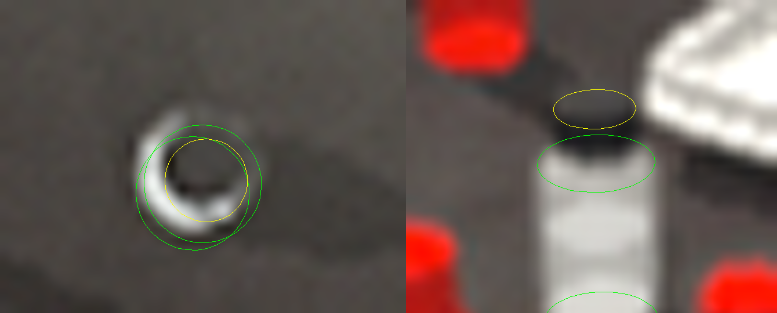

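View pics/t15.png

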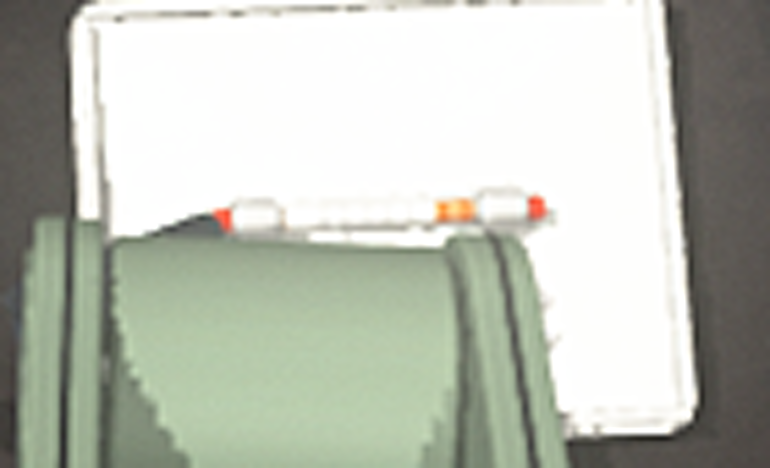

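Emit:
play_rows --pt "-0.007 0.0004 0 0.12 0.5" --pt "-0.014 0.0008 0 0.24 0.5" --pt "-0.0216 0.0012 0 0.36 0.5" --pt "-0.0216 0.0012 0 0.48 0.5" --pt "-0.0216 0.0012 0 0.6 0.5" --pt "-0.0216 0.0012 0 0.72 0.5" --pt "-0.0216 0.0012 0 0.84 0.5" --pt "-0.0216 0.0012 0 0.96 0.5"

```text
time_s: 20.62
ee_pos: [427.5, 6.6, 113.4]
ee_rot: [7.7, 89.9, -4.8]
force: [0.5, 0.0, -0.4]
gripper_width: 45.7
```

Emit:
play_rows --pt "0 0 0 0.12 0.5" --pt "0 0 -0.01 0.24 0.5" --pt "0 0 -0.02 0.291 0.5" --pt "0 0 -0.03 0.291 0.5" --pt "0 0 -0.04 0.291 0.5" --pt "0 0 -0.045 0.291 0.5" --pt "0 0 -0.045 0.291 0.5" --pt "0 0 -0.045 0.291 0.5"

```text
time_s: 21.28
ee_pos: [426.8, 7.0, 68.0]
ee_rot: [0.2, 90.0, 4.1]
force: [0.7, 0.1, 0.2]
gripper_width: 45.7
```

Run:
```python
from h import *
snap("top","t16"); f=snap("scene","s16"); st()
crop(f,200,160,310,260,6,"s16")
crop(load("t16"),225,120,335,260,4.2,"t16")
```

```text
t 21.38 tcp [426.9   7.1  68.3] jawyaw 93.88 tilt 0.09 F [-0.6 -1.1 -0.5] w 45.6 q [ -1.  14. 120.   0.  45. -94.]
```

View pics/s16.png

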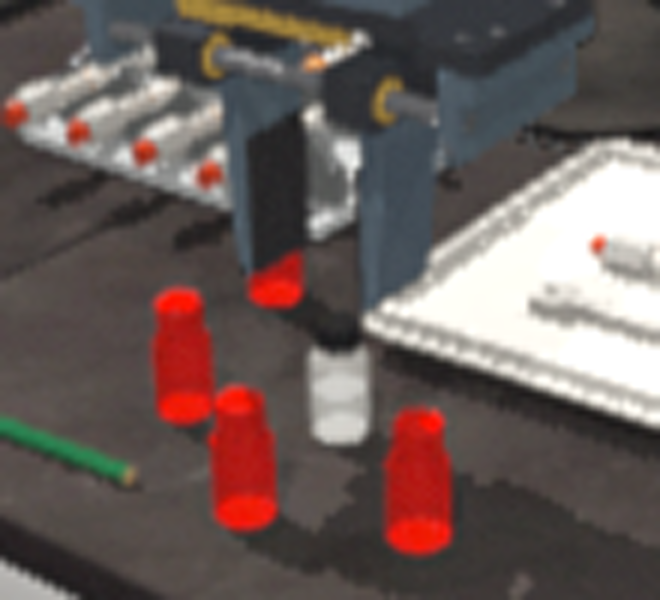

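View pics/t16.png

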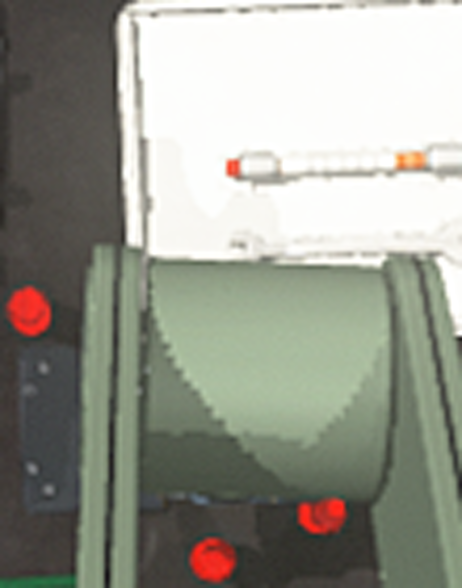

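Emit:
play_rows --pt "0 0 -0.01 0 0.5" --pt "0 0 -0.02 0 0.5" --pt "0 0 -0.03 0 0.5" --pt "0 0 -0.04 0 0.5" --pt "0 0 -0.048 0 0.5" --pt "0 0 -0.054 0 0.5" --pt "0 0 -0.058 0 0.5" --pt "0 0 -0.058 0 0.5" --squeeze 8

```text
time_s: 22.05
ee_pos: [425.8, 7.3, 9.2]
ee_rot: [168.1, 89.9, 172.1]
force: [-0.2, 0.1, 0.1]
gripper_width: 45.6
```

Run:
```python
from h import *
f=snap("scene","s17"); st()
crop(f,200,160,310,260,6,"s17")
```

```text
t 22.1 tcp [426.    7.2   9.6] jawyaw 93.91 tilt 0.02 F [ 0.9  0.3 -0.2] w 45.2 q [ -1.  20. 124.   0.  36. -94.]
```

View pics/s17.png

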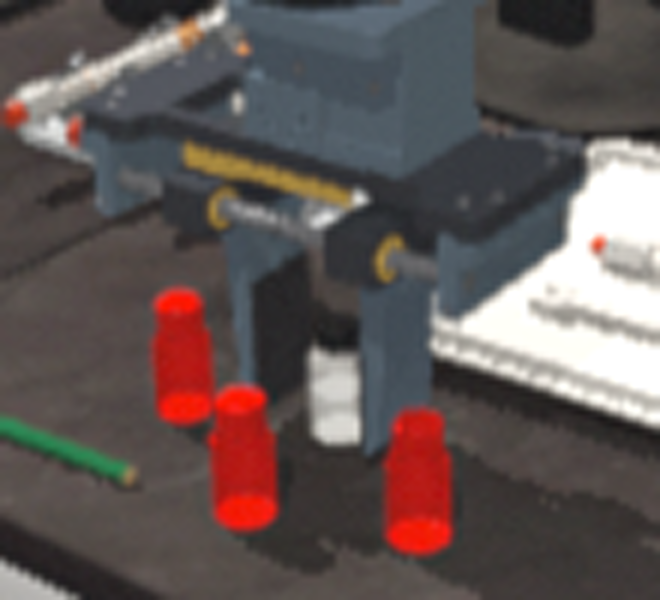

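Emit:
play_rows --pt "0 0 0 0 0.42" --pt "0 0 0 0 0.38" --pt "0 0 0 0 0.35" --pt "0 0 0 0 0.32" --pt "0 0 0 0 0.29" --pt "0 0 0 0 0.26" --pt "0 0 0 0 0.23" --pt "0 0 0 0 0.2" --squeeze 8

```text
time_s: 22.77
ee_pos: [426.1, 7.2, 9.8]
ee_rot: [16.7, 90.0, 20.7]
force: [0.6, -0.2, 1.1]
gripper_width: 22.9
```

Emit:
play_rows --pt "0 0 0 0 0.15" --pt "0 0 0 0 0.15" --pt "0 0 0.005 0 0.15" --pt "0 0 0.015 0 0.15" --pt "0 0 0.03 0 0.15" --pt "0 0 0.05 0 0.15" --pt "0 0 0.07 0 0.15" --pt "0 0 0.07 0 0.15"

```text
time_s: 23.43
ee_pos: [428.5, 7.2, 82.9]
ee_rot: [-3.7, 89.6, 0.2]
force: [0.0, -0.3, 0.5]
gripper_width: 22.6
```

Run:
```python
from h import *
f=snap("scene","s18"); st()
crop(f,200,140,310,240,6,"s18")
```

```text
t 23.48 tcp [427.5   7.3  81.4] jawyaw 93.91 tilt 0.27 F [ 0.2  0.6 -0.6] w 23.0 q [ -1.  13. 119.   0.  47. -94.]
```

View pics/s18.png

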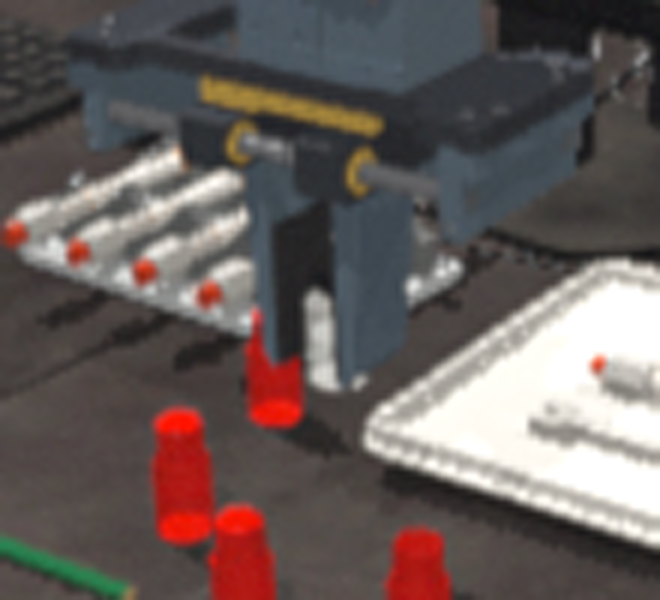

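Emit:
play_rows --pt "0.02 -0.008 0.005 0 0.15" --pt "0.05 -0.02 0.01 0 0.15" --pt "0.08 -0.032 0.01 0 0.15" --pt "0.11 -0.044 0.01 0 0.15" --pt "0.14 -0.056 0.01 0 0.15" --pt "0.17 -0.068 0.01 0 0.15" --pt "0.195 -0.0774 0.005 0 0.15" --pt "0.205 -0.0814 0 0 0.15"

```text
time_s: 24.15
ee_pos: [634.0, -75.5, 78.1]
ee_rot: [-18.4, 89.9, -14.6]
force: [-0.2, -0.1, -0.1]
gripper_width: 22.8
```

Emit:
play_rows --pt "0 0 0 0 0.15" --pt "0 0 -0.01 0 0.15" --pt "0 0 -0.02 0 0.15" --pt "0 0 -0.03 0 0.15" --pt "0 0 -0.037 0 0.15" --pt "0 0 -0.04 0 0.15" --pt "0 0 -0.04 0 0.15" --pt "0 0 -0.04 0 0.15"

```text
time_s: 24.82
ee_pos: [630.9, -74.0, 39.8]
ee_rot: [68.3, 90.0, 72.2]
force: [-1.1, 0.3, -0.5]
gripper_width: 22.9
```

Run:
```python
from h import *
f=snap("scene","s19"); st()
crop(f,270,120,380,220,6,"s19")
```

```text
t 24.87 tcp [631.2 -74.1  40.1] jawyaw 93.91 tilt 0.05 F [-0.  -0.5  0.1] w 22.9 q [  -8.   32.   94.    0.   54. -102.]
```

View pics/s19.png

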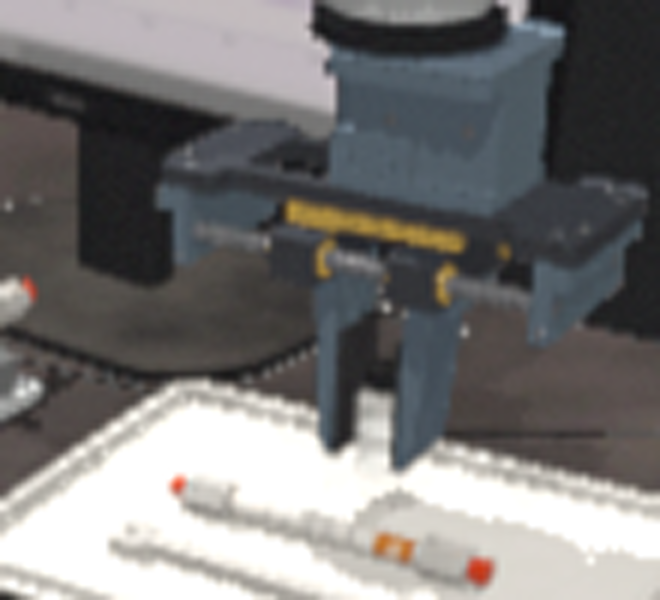

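Emit:
play_rows --pt "0 0 -0.004 0 0.15" --pt "0 0 -0.008 0 0.15" --pt "0 0 -0.011 0 0.15" --pt "0 0 -0.0125 0 0.15" --pt "0 0 -0.0135 0 0.15" --pt "0 0 -0.014 0 0.15" --pt "0 0 -0.014 0 0.15" --pt "0 0 -0.014 0 0.15"

```text
time_s: 25.53
ee_pos: [630.9, -74.1, 25.8]
ee_rot: [129.2, 90.0, 133.1]
force: [0.1, -0.1, 1.0]
gripper_width: 22.8
```

Run:
```python
from h import *
st()
```

```text
t 25.53 tcp [630.9 -74.1  25.8] jawyaw 93.91 tilt 0.01 F [ 0.1 -0.1  1. ] w 22.8 q [  -8.   33.   95.    0.   52. -102.]
```

Emit:
play_rows --pt "0 0 0 0 0.25" --pt "0 0 0 0 0.26" --pt "0 0 0 0 0.27" --pt "0 0 0 0 0.29" --pt "0 0 0 0 0.31" --pt "0 0 0 0 0.33" --pt "0 0 0 0 0.35" --pt "0 0 0 0 0.36"

```text
time_s: 26.2
ee_pos: [631.0, -74.1, 25.7]
ee_rot: [74.7, 90.0, 78.6]
force: [-0.1, 0.8, -0.2]
gripper_width: 32.9
```

Emit:
play_rows --pt "0 0 0.005 0 0.36" --pt "0 0 0.015 0 0.36" --pt "0 0 0.03 0 0.36" --pt "0 0 0.05 0 0.36" --pt "0 0 0.07 0 0.36" --pt "0 0 0.09 0 0.36" --pt "0 0 0.11 0 0.36" --pt "0 0 0.13 0 0.36"

```text
time_s: 26.87
ee_pos: [631.1, -74.2, 157.9]
ee_rot: [-8.4, 89.9, -4.5]
force: [-0.3, 0.3, -0.8]
gripper_width: 32.7
```

Emit:
play_rows --pt "-0.01 0.02 0 0 0.36" --pt "-0.03 0.05 0 0 0.36" --pt "-0.05 0.085 0 0 0.36" --pt "-0.07 0.12 0 0 0.36" --pt "-0.09 0.155 0 0 0.36" --pt "-0.11 0.19 0 0 0.36" --pt "-0.13 0.225 0 0 0.36" --pt "-0.15 0.26 0 0 0.36"

```text
time_s: 27.53
ee_pos: [480.0, 187.4, 157.0]
ee_rot: [20.3, 89.9, 24.1]
force: [-0.5, 1.2, -0.2]
gripper_width: 32.8
```

Emit:
play_rows --pt "-0.01 0.03 0 0 0.36" --pt "-0.03 0.06 0 0 0.36" --pt "-0.05 0.09 0 0 0.36" --pt "-0.07 0.12 0 0 0.36" --pt "-0.09 0.15 0 0 0.36" --pt "-0.11 0.18 0 0 0.36" --pt "-0.12 0.2 0 0 0.36" --pt "-0.12 0.2 0 0 0.36"

```text
time_s: 28.2
ee_pos: [359.3, 389.6, 156.9]
ee_rot: [70.9, 89.8, 75.0]
force: [0.4, 0.4, 0.8]
gripper_width: 32.7
```

Run:
```python
from h import *
snap("scene","x");snap("scene","x"); f=snap("top","t20"); g=snap("scene","s20"); st()
crop(f,120,95,380,265,3,"t20")
crop(f,240,105,380,210,5.5,"t20b")
crop(g,190,110,390,260,4,"s20")
for n,f in(("t20",f),("s20",g)):
    im=f["img"].astype(float); b,gg,r=im[...,0],im[...,1],im[...,2]
    red=((r>130)&(gg<110)&(b<100)).astype(np.uint8)
    k,l,s,c=cv2.connectedComponentsWithStats(red)
    for i in range(1,k):
        p=unp(f,c[i],35)[0]
        if 3<=s[i,4]<50 and 450<p[0]<750 and -200<p[1]<320: print(n,s[i,4],c[i].round(1),p.round(1),"z24",unp(f,c[i],24)[0].round(1))
```

```text
t 28.4 tcp [361.4 385.1 156.1] jawyaw 93.88 tilt 0.03 F [-1.1  0.3 -0.9] w 32.6 q [ 46.  17. 101.  -0.  62. -48.]
t20 13 [191.7 110. ] [689.7 199.6  35. ] z24 [693.4 201.3  24. ]
t20 14 [209.1 110.3] [690.2 158.7  35. ] z24 [693.9 159.9  24. ]
t20 12 [157.5 111. ] [684.9 279.4  35. ] z24 [688.5 282.   24. ]
t20 13 [174.7 111. ] [686.1 239.3  35. ] z24 [689.7 241.4  24. ]
t20 4 [192.2 131.2] [638.4 196.1  35. ] z24 [641.5 197.7  24. ]
t20 4 [156.5 132.2] [633.6 278.9  35. ] z24 [636.7 281.5  24. ]
t20 4 [172.  134.5] [629.3 242.7  35. ] z24 [632.3 244.8  24. ]
t20 8 [175.8 134.4] [629.8 234.   35. ] z24 [632.8 236.1  24. ]
t20 3 [193. 135.] [629.5 193.9  35. ] z24 [632.5 195.5  24. ]
t20 9 [336.9 157.6] [ 585.2 -142.2   35. ] z24 [ 587.7 -144.6   24. ]
t20 11 [280.1 159.6] [576.6 -10.   35. ] z24 [579.  -10.8  24. ]
t20 16 [190.2 184.4] [513.1 195.1  35. ] z24 [514.7 196.7  24. ]
t20 18 [207.8 184.5] [513.9 155.   35. ] z24 [515.5 156.1  24. ]
t20 18 [154.8 185.5] [508.3 275.8  35. ] z24 [509.9 278.3  24. ]
t20 14 [172.9 184.9] [510.7 234.7  35. ] z24 [512.4 236.7  24. ]
s20 4 [253.8 162.5] [690.8 241.4  35. ] z24 [712.3 260.3  24. ]
s20 4 [274.8 167.5] [696.7 163.8  35. ] z24 [718.4 180.7  24. ]
s20 11 [202.4 178.9] [506.8 274.3  35. ] z24 [523.6 294.1  24. ]
s20 10 [212.6 181.7] [510.7 236.9  35. ] z24 [527.6 255.7  24. ]
s20 10 [223.8 185. ] [513.6 196.4  35. ] z24 [530.6 214.1  24. ]
s20 10 [234.3 188.8] [512.9 156.7  35. ] z24 [529.9 173.4  24. ]
s20 9 [349. 215.] [ 567.7 -150.6   35. ] z24 [ 586.1 -141.8   24. ]
```

View pics/t20.png

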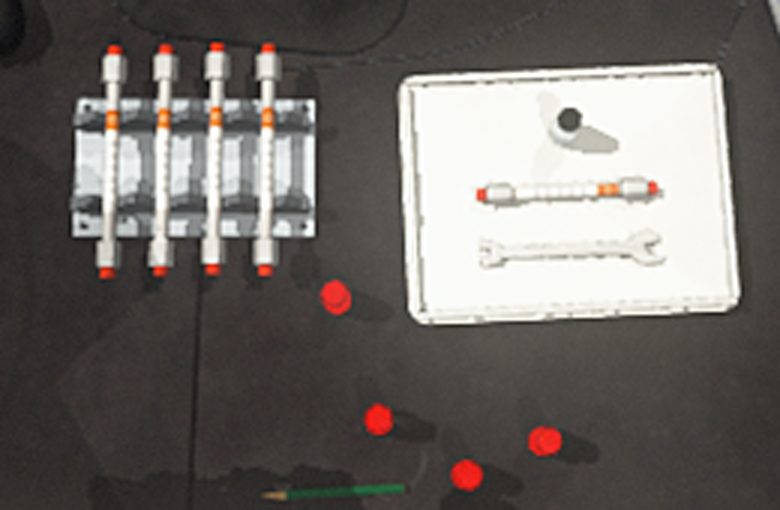

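View pics/t20b.png

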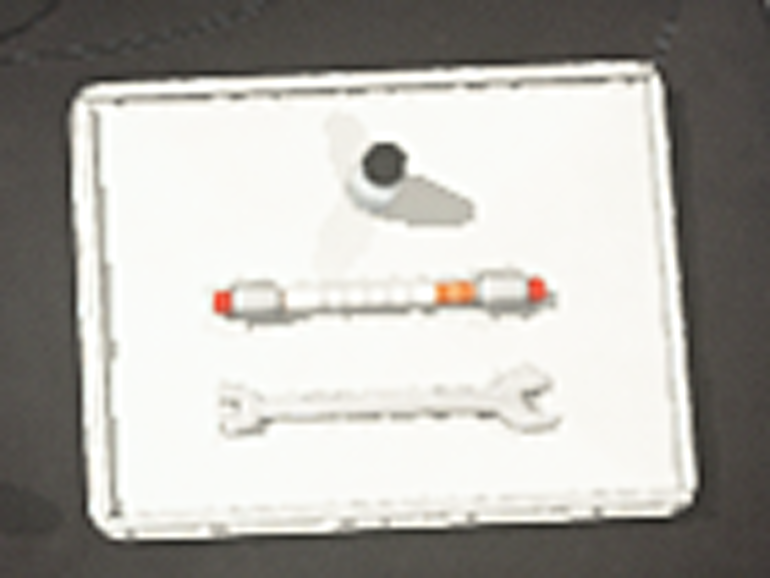

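View pics/s20.png

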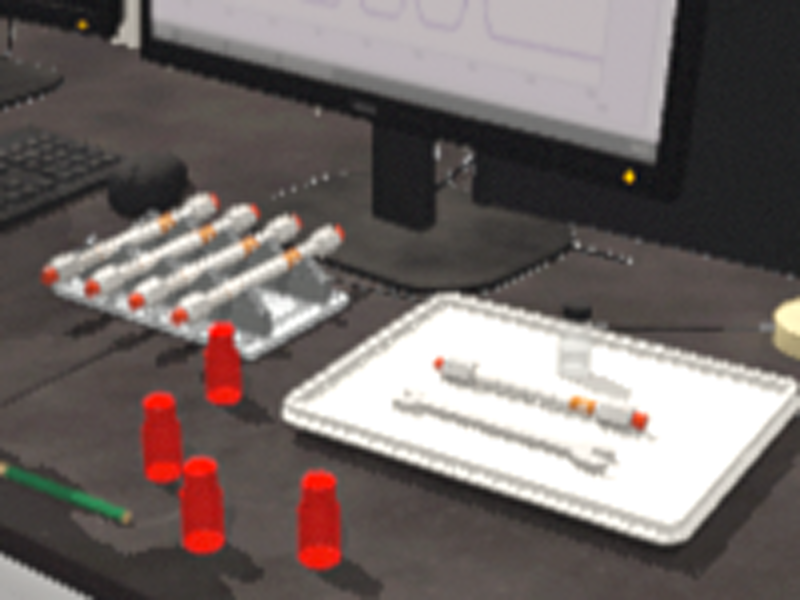

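Run:
```python
from h import *
f=load("t20"); o=np.array([240,105])-.41
c=np.array([584.5,-77.5]);a=.0716
R=np.array([[np.cos(a),np.sin(a)],[-np.sin(a),np.cos(a)]])
for n,p,z in (("spanL",(218,410),20),("spanR",(560,396),20),("shL",(265,403),22),("shR",(490,396),22),("cap",(385,165),64),("colL",(222,301),24),("colR",(537,290),24)):
    w=unp(f,np.array(p)/5.5+o,z)[0][:2]; print(n,w.round(1),"tray",(R@(w-c)).round(1))
```

```text
spanL [533.2  -9.8] tray [-46.3  71.1]
spanR [ 543.2 -156. ] tray [-46.8 -75.3]
shL [536.4 -29.7] tray [-44.5  51.2]
shR [ 542.  -125.6] tray [-45.8 -44.9]
cap [630.1 -74. ] tray [45.8  0.2]
colL [579.7 -10.5] tray [ 0.  67.2]
colR [ 588.3 -145.4] tray [ -1.1 -68. ]
```

```bash
python3 -c "
from workcell import job_done
print(job_done())"
```

```text
the job is handed in; nothing more can be done
None
```

I finished all four placements in the order asked and handed the job in at about 28 s. `job_done()` gives no verdict, so the results below come from my last pictures.

| Item | Final position, from the top camera | Target |
|---|---|---|
| Short column on the tray | Within about 1 mm of the tray's middle, about 0.5° off its long axis | Along the middle |
| Spanner | 45–47 mm in front of the tray centre, parallel to the column, its middle about 2 mm off opposite the column's | About 46 mm |
| Black-capped vial | Upright, 46 mm behind the tray centre, opposite the column's middle | About 46 mm |
| Used column | In the vacated saddle, its ends in line with its neighbours' to about 1 mm | Central, like its neighbours |

- **Left alone:** the neighbours' plugs show within about 1 mm of where they started, and the red look-alikes of the vial were not touched. The arm was parked clear of everything.
- **Forces:** no wrist reading was above about 6 N. These were taken at the end of each move, not continuously.
- **Disagreements:** the scene camera put things up to 3–4 mm further left than the top camera. I trusted the top camera because it matched the arm. The gripper also read 7.8 mm on the 10 mm spanner shank, but the spanner was gripped flat and lies flat on the tray.

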